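# Set arch casts to dry on domed rests and set the drying timer

### The job

Balance every plaster dental cast on the table, teeth up, centred and level on top of a domed grey drying rest of its own. Once they are all up, turn the timer's knob until the white pointer lines up with the brass mark. The dusting brush belongs lying flat in its steel tray, put there at any time, and the other things on the bench are to stay where they are.

Things in the scene. Friction and masses are not known exactly. Their poses are not given: they have to be found in the camera images.
- cast0: plaster dental cast, 62 mm long (x), 54 wide (y), 36 high, 130 g: a 24 mm thick D-shaped base with parallel sides (grip there, across y), round at +x, a horseshoe of teeth on top. Origin: centre of the flat underside, below the centre of mass; z up through the teeth. Four alike; three or four are present (else None), lying teeth up at any yaw.
- cast1: plaster dental cast, 62 mm long (x), 54 wide (y), 36 high, 130 g: a 24 mm thick D-shaped base with parallel sides (grip there, across y), round at +x, a horseshoe of teeth on top. Origin: centre of the flat underside, below the centre of mass; z up through the teeth. Four alike; three or four are present (else None), lying teeth up at any yaw.
- cast2: plaster dental cast, 62 mm long (x), 54 wide (y), 36 high, 130 g: a 24 mm thick D-shaped base with parallel sides (grip there, across y), round at +x, a horseshoe of teeth on top. Origin: centre of the flat underside, below the centre of mass; z up through the teeth. Four alike; three or four are present (else None), lying teeth up at any yaw.
- cast3: plaster dental cast, 62 mm long (x), 54 wide (y), 36 high, 130 g: a 24 mm thick D-shaped base with parallel sides (grip there, across y), round at +x, a horseshoe of teeth on top. Origin: centre of the flat underside, below the centre of mass; z up through the teeth. Four alike; three or four are present (else None), lying teeth up at any yaw.
- rest0_top (a point): highest point of a fixed drying rest: smooth grey dome, part of a ball of 80 mm radius, 110 mm across at the table, 22 mm high. Four alike; any cast may go on any rest, one to a rest. A cast tips about 1 degree per mm off-centre and slides off if far off.
- rest1_top (a point): highest point of a fixed drying rest: smooth grey dome, part of a ball of 80 mm radius, 110 mm across at the table, 22 mm high. Four alike; any cast may go on any rest, one to a rest. A cast tips about 1 degree per mm off-centre and slides off if far off.
- rest2_top (a point): highest point of a fixed drying rest: smooth grey dome, part of a ball of 80 mm radius, 110 mm across at the table, 22 mm high. Four alike; any cast may go on any rest, one to a rest. A cast tips about 1 degree per mm off-centre and slides off if far off.
- rest3_top (a point): highest point of a fixed drying rest: smooth grey dome, part of a ball of 80 mm radius, 110 mm across at the table, 22 mm high. Four alike; any cast may go on any rest, one to a rest. A cast tips about 1 degree per mm off-centre and slides off if far off.
- brush: a dusting brush lying on the table, 130 mm long: round wooden handle of 20 mm diameter (x from -65 to 0), then a steel ferrule and grey bristles up to 42 mm wide and 20 mm thick. Origin: middle of its length, on its underside; x runs from handle to bristles. About 60 g.
- brush_grip (a point): a good place to grip the brush across its handle: 26 mm from the brush's middle towards the handle's end, on the handle's axis, 10 mm above the underside
- tray: the brush's tray: fixed open steel tray, 170 mm (x) by 85 mm (y) outside, 22 mm high, walls and floor 4 to 5 mm. Origin: centre of its underside; it stands at one side of the table and the timer at the other
- tray_in (a point): centre of the tray's inner floor; axes as the tray's
- dial_grip (a point): the timer's knob, a black bar grip 42 mm long (along this point's x), 14 mm thick (along its y), 32 mm high, standing on top of the white timer box (120 x 130 mm, 50 mm high, fixed). This point lies on the knob's upright axis, 7 mm below the top of the bar and 87 mm above the table. The axes turn with the knob
- dial (a joint): angle of the knob, rad, 0 to 7, growing as it is turned clockwise seen from above. It turns easily, stays where it is left, and drives the pointer 10 mm per rad towards the box's +y
- pointer_line (a point): the pointer, a white bar 18 mm long and 5 mm wide (y), on the black scale behind the knob on the timer's top; it slides along the box's y as the knob turns. Axes as the timer box's; the point is the bar's end away from the knob
- mark_line (a point): the set mark, a brass block 14 mm long and 5 mm wide (y) on the same scale, beside the pointer's path; it stays where it is. Axes as the timer box's. The pointer is lined up when both have the same y in these axes; at the start it is 28 to 64 mm short, on the -y side
- jar: bystander: amber glass jar among the casts, 44 mm across, 55 mm high, to be left in its place; origin at the centre of its underside
Not all that is in view belongs to the job. Leave any purple look-alike of the cast0 alone.

How it is judged:
On the way, in this order (a step that is already met when the one before it is completed fails the run):
1. every cast on the bench is balanced on a domed rest (((distance between cast0 and rest0_top below 0.015 m and angle between cast0's own z axis and vertical below 0.2 rad) or (distance between cast0 and rest1_top below 0.015 m and angle between cast0's own z axis and vertical below 0.2 rad) or (distance between cast0 and rest2_top below 0.015 m and angle between cast0's own z axis and vertical below 0.2 rad) or (distance between cast0 and rest3_top below 0.015 m and angle between cast0's own z axis and vertical below 0.2 rad)) and ((distance between cast1 and rest0_top below 0.015 m and angle between cast1's own z axis and vertical below 0.2 rad) or (distance between cast1 and rest1_top below 0.015 m and angle between cast1's own z axis and vertical below 0.2 rad) or (distance between cast1 and rest2_top below 0.015 m and angle between cast1's own z axis and vertical below 0.2 rad) or (distance between cast1 and rest3_top below 0.015 m and angle between cast1's own z axis and vertical below 0.2 rad)) and ((distance between cast2 and rest0_top below 0.015 m and angle between cast2's own z axis and vertical below 0.2 rad) or (distance between cast2 and rest1_top below 0.015 m and angle between cast2's own z axis and vertical below 0.2 rad) or (distance between cast2 and rest2_top below 0.015 m and angle between cast2's own z axis and vertical below 0.2 rad) or (distance between cast2 and rest3_top below 0.015 m and angle between cast2's own z axis and vertical below 0.2 rad)) and ((distance between cast3 and rest0_top below 0.015 m and angle between cast3's own z axis and vertical below 0.2 rad) or (distance between cast3 and rest1_top below 0.015 m and angle between cast3's own z axis and vertical below 0.2 rad) or (distance between cast3 and rest2_top below 0.015 m and angle between cast3's own z axis and vertical below 0.2 rad) or (distance between cast3 and rest3_top below 0.015 m and angle between cast3's own z axis and vertical below 0.2 rad))), for 0.3 s.
2. the timer's pointer is lined up with the brass mark (y of pointer_line in the frame of mark_line between -0.0035 and 0.0035 m), for 0.3 s.
At the end, for the whole second after the job is handed in: Each present cast is at rest on a dome of its own, underside centre within 15 mm of the dome's top, tilt under 0.2 rad; pointer within 3.5 mm of the mark; brush at rest in the tray, its middle within 25 mm along and 28 mm across of the centre, turned under 0.4 rad from the tray (all of step 1 and all of step 2 and linear speed of each of cast0, cast1, cast2, cast3, brush below 0.02 m/s and x of brush in the frame of tray_in between -0.025 and 0.025 m and y of brush in the frame of tray_in between -0.028 and 0.028 m and z of brush in the frame of tray_in between -0.026 and 0.026 m and angle between the x axis of brush and the x axis of tray, either way round below 0.4 rad); the robot touches nothing.
It fails at once if the amber jar is pushed more than 50 mm from its place (distance of jar from where it was at the start of the episode above 0.05 m).
Of cast0, cast1, cast2, cast3 only 3 to 4 are there at a start; the rules pass over those that are not, and their reading is None.
At some moment in a run one of cast0, cast1, cast2, cast3, brush may be knocked a few centimetres aside while the robot is not near it.
Once in a run the grip may slacken for a moment while it holds something.
It also fails if it takes over 208 s, if anything falls off the work surface, if the arm or the gripper's body presses on something with over 40 N, if the wrist force passes 120 N, or if a joint passes its speed limit or range.

### The arm

A 7-joint arm with a two-finger parallel gripper is mounted at the origin on the work surface. World frame = base frame: x ahead of the robot, y to its left, z up, the work surface at z = 0. Lengths are in m, angles in rad, forces in N, time in s.
With the tool pointing down it reaches from about 0.4 to 0.85 m from the base axis. Payload 10.4 kg.
Tool frame: the origin (TCP) lies midway between the tips of the shut fingers; the grasp point (between the pads) lies 19 mm behind it; z points along the fingers, y is the line along which they close (so a half turn about z gives the same grasp; the last joint's range is limited). The gripper opens to 87 mm and grips with 3 to 60 N. Pads are 19 mm wide; open, the fingers measure 117 mm over their backs; the gripper's body (75 mm by 190 mm) begins 51 mm behind the grasp point.
Start: joints at [1.197, 0.332, -0.065, 1.46, 0.022, 1.35, -0.088], TCP at [0.215, -0.587, 0.223] pointing down, gripper open.
Joint ranges: [-2.6, 2.6], [-0.5, 2.12], [-1.47, 1.34], [0.16, 2.42], [-1.27, 4.41], [0.06, 2.06], [-2.6, 2.6]. Speed limits (rad/s): [2.22, 2.22, 2.79, 2.79, 3.14, 3.14, 3.14].

### API

Orientations are given as a unit quaternion [x, y, z, w].
In Python, from bench import sensors, eyes, order gives the robot as it stands.
- The arm moves only by the tool arm_command, never from a script. Its argument "steps" is a list of rows, each an object with "rot": the turn, a rotation vector about the world's x, y, z in degrees, a list of three; "slide": the shift along the world's x, y, z in m, a list of three; "grip": the opening, from 0 (shut) to 1 (fully open). A call has exactly 8 rows; each row shifts and turns the commanded pose from where the row before left it; what a row does not reach is not made up. A row lasts 1/8 s, in which the tool goes at most 62.5 mm and 10.7 degrees, less where a joint would pass 70% of its speed; a pose out of reach is approached as far as the arm can. A call with a gripper value outside its range is refused whole. The fingers move at their own pace and stop on an object; "newtons" is the grip in N (left out, the last holds). Time passes only in rows, so rows that do not move let the fingers close, or fill a call up. It gives the time, the measured TCP pose, the force, the opening and the grip force at its end, in the units of the state.
- sensors.read_state(): the state, without advancing time (a new reading comes with each control period).
- eyes.camera(name): name is "scene" or "top"; returns a dict with "pixels" (384x512x3 uint8, red, green, blue), "intrinsics" (3x3 intrinsics, pixels), "pose" (4x4, takes a point from camera to world coordinates). Camera axes: x right, y down, z forward; pixel columns grow to the right and rows downward; lengths in m; the calibration is good to about 2 mm. A picture is of the moment at which its call begins. There is no depth.
- order.close_job(): hands the job in; it is judged then, once.
Trained networks look in a picture, given as the dict that the camera call returned (one of the last four; its "shot" number tells which), for a name from the list of things; names that differ only in an ending like _2 or _b are one class to them, and where a whole thing is asked for, a point or a joint stands for the part that bears it (a point fixed in the world has none). Each returns a list of dicts, best first, with "conf" (0 to 1); they miss things now and then, are a little off and sometimes report something else, mostly with a low value. They report only what shows in the picture. A call takes as long as a camera call. They do not tell look-alikes from the thing itself.
- eyes.look_for(name, picture): "bbox" ([left, top, right, bottom] in pixels, round what is visible of it).
The state is a dict: "time": time; "joint_positions": joint angles; "joint_vel": joint speeds; "joint_torque": joint torques, N m; "ee_pos": TCP position; "eef_rot": TCP orientation; "ft_force": force on the tool from outside, world axes, zero at the start; "torque": the same for the moment, N m; "width": finger opening in m; "grip_force": force on a finger pad.
Only numpy, scipy, OpenCV 4.12 (cv2) and the standard library are available. Lean on these libraries where they do the work, as an engineer would, in place of code of your own. Each camera call takes 0.05 s, during which the arm holds its last target. There are 200 camera calls.

## Working session

There is one attempt and no reset: what is moved stays moved. The work goes in short steps, Python scripts to look and compute and a tool call to move; the robot and the scene stay as the last step left them, time stands still between calls to the robot, and variables do not carry over. Pictures are saved under pics/ and viewed, at most 14 in all, crops included, and the job is handed in when it is done.

Besides the shell and the picture viewer there is one more tool, called after "Emit:" by a JSON object that holds its "fn" and its "kwargs". arm_command: Moves the arm, as the interface text tells. Its arguments: {"type":"object","properties":{"steps":{"type":"array","items":{"type":"object","properties":{"rot":{"type":"array","items":{"type":"number"}},"slide":{"type":"array","items":{"type":"number"}},"grip":{"type":"number"}}}},"newtons":{"type":"number"}},"required":["steps"]}

```bash
mkdir -p pics; ls; python3 - <<'E'
from bench import sensors, eyes
import cv2,numpy as np
s=sensors.read_state();print({k:np.round(v,3).tolist() for k,v in s.items()})
for n in("scene","top"):
    p=eyes.camera(n);cv2.imwrite(f"pics/{n}0.png",cv2.resize(p["pixels"][:,:,::-1],(800,600),interpolation=cv2.INTER_CUBIC))
    print(n,p["intrinsics"].tolist(),np.round(p["pose"],4).tolist())
    for o in["cast0","rest0_top","brush","tray","dial_grip","pointer_line","mark_line","jar"]:
        print(o,[(np.round(d["bbox"]).astype(int).tolist(),round(d["conf"],2)) for d in eyes.look_for(o,p)])
E
```

```text
pics
{'time': 0.0, 'joint_positions': [1.197, 0.333, -0.065, 1.461, 0.022, 1.35, -0.088], 'joint_vel': [0.0, 0.001, -0.0, -0.0, -0.0, -0.0, -0.001], 'joint_torque': [0.0, -62.326, 0.025, -38.99, -0.061, 0.04, 0.0], 'ee_pos': [0.215, -0.587, 0.222], 'eef_rot': [0.985, 0.175, -0.0, -0.001], 'ft_force': [0.131, 0.301, 0.992], 'torque': [-0.06, 0.018, 0.014], 'grip_force': 0.0, 'width': 0.087}
scene [[372.2968563429043, 0.0, 256.75348957148316], [0.0, 372.2968563429043, 192.774376831516], [0.0, 0.0, 1.0]] [[-0.8521, 0.389, -0.3501, 0.8906], [0.5231, 0.6127, -0.5924, 0.663], [-0.016, -0.6879, -0.7256, 0.9011], [0.0, 0.0, 0.0, 1.0]]
cast0 [([334, 240, 358, 264], 0.92), ([242, 247, 263, 273], 0.65), ([242, 141, 264, 156], 0.57), ([190, 152, 208, 173], 0.56), ([228, 122, 246, 137], 0.5)]
rest0_top [([190, 185, 222, 208], 0.64)]
brush [([273, 285, 325, 304], 0.64)]
tray [([169, 122, 222, 153], 0.66)]
dial_grip [([352, 305, 373, 327], 0.85)]
pointer_line []
mark_line [([242, 166, 270, 189], 0.75), ([190, 153, 210, 173], 0.15)]
jar [([297, 219, 311, 238], 0.85)]
top [[346.68641717208624, 0.0, 255.0878447277067], [0.0, 346.68641717208624, 200.63978494559544], [0.0, 0.0, 1.0]] [[0.012, -0.9994, 0.0323, 0.4421], [-0.9998, -0.0115, 0.0151, -0.0298], [-0.0148, -0.0325, -0.9994, 1.0516], [0.0, 0.0, 0.0, 1.0]]
cast0 [([377, 234, 398, 257], 0.95), ([341, 165, 361, 185], 0.9), ([150, 224, 178, 251], 0.8), ([333, 229, 354, 250], 0.66), ([281, 140, 320, 176], 0.65), ([193, 147, 216, 167], 0.53), ([143, 152, 168, 198], 0.35)]
rest0_top [([282, 140, 317, 173], 0.72), ([86, 185, 106, 201], 0.7), ([380, 160, 421, 221], 0.33)]
brush [([143, 151, 171, 196], 0.6), ([280, 141, 318, 177], 0.44)]
tray [([379, 161, 416, 223], 0.67), ([282, 140, 318, 177], 0.53)]
dial_grip [([89, 184, 103, 204], 0.46)]
pointer_line [([196, 147, 218, 168], 0.55)]
mark_line [([342, 162, 362, 189], 0.19)]
jar [([193, 211, 209, 224], 0.7), ([88, 184, 102, 204], 0.27)]
```

View pics/top0.png

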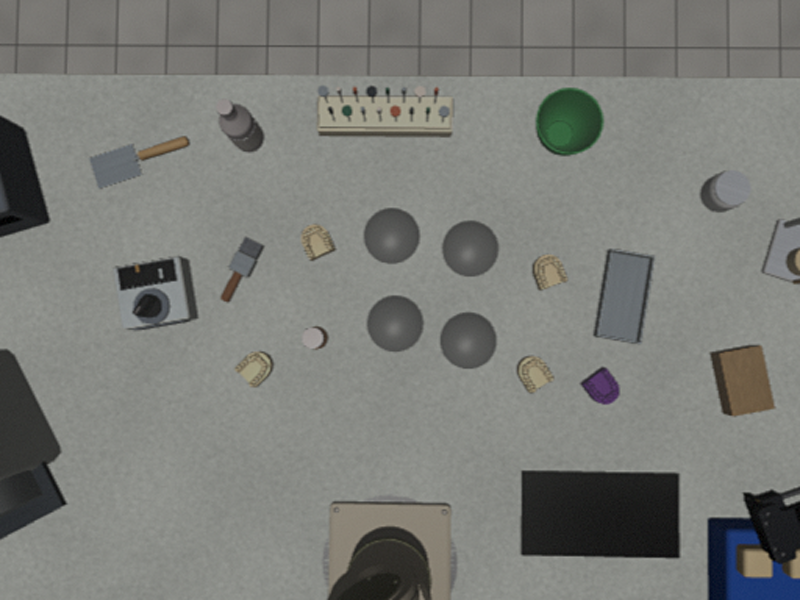

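View pics/scene0.png

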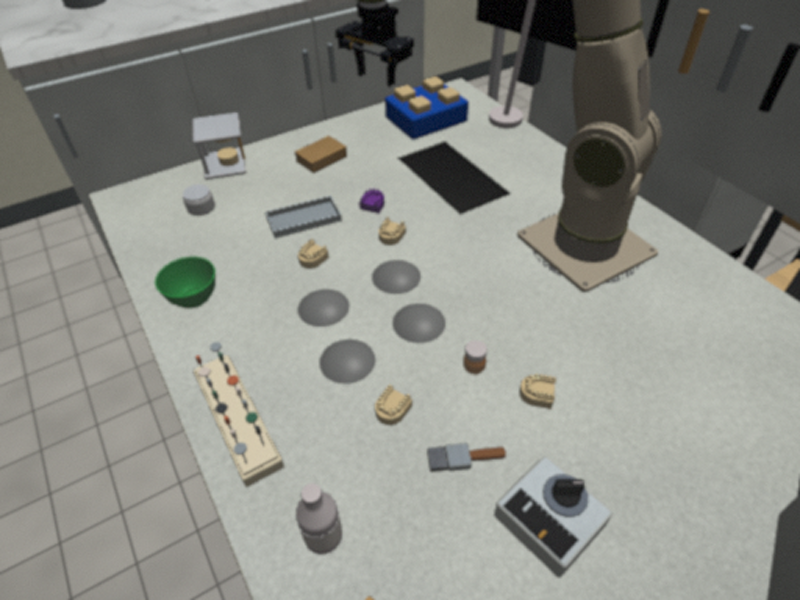

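The top picture (800x600) shows four beige casts at (317,242), (549,272), (534,373) and (255,369). The purple look-alike at (602,386) is to be left alone. There are four rests at (392,236), (470,248), (395,323) and (468,340). The jar is at (314,338), the brush at (243,268), the tray at (624,295) and the timer at (153,293). Next I'll fit silhouettes and make the enlarged crop.

```bash
cat > h.py <<'E'
from bench import sensors, eyes
import cv2, numpy as np
from scipy.optimize import minimize
def proj(p,X):
    T=np.linalg.inv(p["pose"]);c=X@T[:3,:3].T+T[:3,3];u=c@np.asarray(p["intrinsics"]).T
    return u[:,:2]/u[:,2:]
def unproj(p,uv,z):
    uv=np.atleast_2d(uv);d=np.c_[uv,np.ones(len(uv))]@np.linalg.inv(p["intrinsics"]).T@p["pose"][:3,:3].T
    o=p["pose"][:3,3];return (o+d*((z-o[2])/d[:,2])[:,None])[:,:2]
a=np.linspace(-np.pi/2,np.pi/2,13)
D=np.r_[[[-31,-27]],np.c_[4+27*np.cos(a),27*np.sin(a)],[[-31,27]]]/1000
def castpts(x,y,th,z0=0.):
    R=np.array([[np.cos(th),-np.sin(th)],[np.sin(th),np.cos(th)]])
    P=[np.c_[s*D@R.T+[x,y],np.full(len(D),z+z0)] for s,z in((1,0),(1,.024),(.93,.036))]
    return np.vstack(P)
def beige(p):
    h=cv2.cvtColor(p["pixels"],cv2.COLOR_RGB2HSV).astype(int)
    return ((h[...,0]>8)&(h[...,0]<32)&(h[...,1]>50)&(h[...,2]>70)).astype(np.uint8)
S=4
def fit(shots,g,z0=0.,win=.06):
    ms=[]
    for p in shots:
        c=proj(p,np.array([[g[0],g[1],z0+.018]]))[0].astype(int)-24
        m=beige(p)[max(c[1],0):c[1]+48,max(c[0],0):c[0]+48]
        n,l,st,ce=cv2.connectedComponentsWithStats(m)
        if n<2: continue
        k=1+np.argmin(np.hypot(*(ce[1:]-24).T)-.02*st[1:,4]);m=(l==k).astype(np.uint8)
        ms.append((p,c,cv2.resize(m,None,fx=S,fy=S,interpolation=cv2.INTER_LINEAR)))
    def cost(v):
        t=0
        for p,c,m in ms:
            q=(proj(p,castpts(*v[:2]/100,v[2],z0))-c+.5)*S-.5
            r=np.zeros_like(m);cv2.fillConvexPoly(r,cv2.convexHull(np.round(q*16).astype(np.int32)),1,shift=4)
            t+=1-(r&m).sum()/max(1,(r|m).sum())
        return t/len(ms)
    best=min((minimize(cost,[g[0]*100,g[1]*100,t],method="Nelder-Mead",options=dict(initial_simplex=[[g[0]*100,g[1]*100,t],[g[0]*100+.6,g[1]*100,t],[g[0]*100,g[1]*100+.6,t],[g[0]*100,g[1]*100,t+.4]])) for t in np.arange(0,6.2,.52)),key=lambda r:r.fun)
    return best.x[0]/100,best.x[1]/100,np.degrees(best.x[2])%360,best.fun
def shots(): return [eyes.camera("top"),eyes.camera("scene")]
E
python3 - <<'E'
from h import *
sh=shots();t,s=sh
for px in((317,242),(549,272),(534,373),(255,369)):
    g=unproj(t,np.array(px)/1.5625,.018)[0]
    print("cast",*[np.round(fit(q,g),3) for q in(sh,[t],[s])])
def big(p,f,z):  # dark-dome mask centroid at z=0
    g=cv2.cvtColor(p["pixels"],cv2.COLOR_RGB2HSV).astype(int);m=((g[...,2]<115)&(g[...,1]<60)).astype(np.uint8)
    n,l,st,ce=cv2.connectedComponentsWithStats(m);out=[]
    for k in range(1,n):
        if 250<st[k,4]<1800:
            c=cv2.findContours((l==k).astype(np.uint8),0,1)[0][0][:,0].astype(float)
            w=unproj(p,c,0.).astype(np.float32);(x,y),r=cv2.minEnclosingCircle(w)
            if .04<r<.07: out.append((round(x,3),round(y,3),round(r,3),np.round(w.mean(0),3).tolist(),st[k,4]))
    return out
for p in sh: print("rest",*big(p,0,0),sep="\n ")
a=cv2.resize(t["pixels"][130:260,60:260],(800,520),interpolation=cv2.INTER_CUBIC)
cv2.imwrite("pics/c1.png",a[:,:,::-1])
b=cv2.resize(t["pixels"][130:260,310:430],(480,520),interpolation=cv2.INTER_CUBIC)
c=cv2.resize(s["pixels"][280:370,310:400],(520,520),interpolation=cv2.INTER_CUBIC)[:,:310]
cv2.imwrite("pics/c2.png",np.hstack([b,cv2.resize(s["pixels"][285:370,315:395],(320,340),interpolation=cv2.INTER_CUBIC)[:,:].copy() if 0 else c])[:,:,::-1])
E
```

```text
cast [ 0.615  0.148 29.766  0.209] [ 0.616  0.147 29.359  0.178] [ 0.615  0.15  35.36   0.234]
cast [ 0.563 -0.299 18.874  0.251] [ 0.562 -0.296 19.462  0.208] [ 5.57000e-01 -2.98000e-01  3.47725e+02  2.67000e-01]
cast [ 0.369 -0.268 40.02   0.254] [ 0.369 -0.27  34.258  0.201] [ 0.363 -0.27  53.002  0.28 ]
cast [3.70000e-01 2.60000e-01 3.11661e+02 3.19000e-01] [3.71000e-01 2.59000e-01 3.15887e+02 4.01000e-01] [3.67000e-01 2.58000e-01 3.11348e+02 2.32000e-01]
rest
 (0.842, 0.296, 0.053, [0.8399999737739563, 0.3009999990463257], np.int32(569))
 (0.765, 0.542, 0.059, [0.7620000243186951, 0.5440000295639038], np.int32(569))
 (0.72, -0.635, 0.042, [0.7139999866485596, -0.628000020980835], np.int32(263))
 (0.629, 0.003, 0.055, [0.6290000081062317, 0.0020000000949949026], np.int32(1004))
 (0.605, -0.151, 0.055, [0.6060000061988831, -0.1509999930858612], np.int32(1017))
 (0.556, 0.295, 0.067, [0.5609999895095825, 0.2930000126361847], np.int32(334))
 (0.552, 0.482, 0.062, [0.550000011920929, 0.48500001430511475], np.int32(535))
 (0.458, -0.007, 0.056, [0.4580000042915344, -0.007000000216066837], np.int32(1026))
 (0.427, -0.147, 0.055, [0.4269999861717224, -0.14800000190734863], np.int32(1029))
rest
 (0.427, -0.145, 0.051, [0.4269999861717224, -0.14499999582767487], np.int32(325))
 (0.606, -0.148, 0.051, [0.6060000061988831, -0.14800000190734863], np.int32(386))
 (0.458, -0.004, 0.052, [0.4569999873638153, -0.0020000000949949026], np.int32(429))
 (0.63, 0.005, 0.052, [0.6299999952316284, 0.006000000052154064], np.int32(522))
 (0.523, 0.448, 0.06, [0.5230000019073486, 0.44999998807907104], np.int32(778))
 (0.82, 0.266, 0.048, [0.8199999928474426, 0.26600000262260437], np.int32(514))
```

View pics/c1.png

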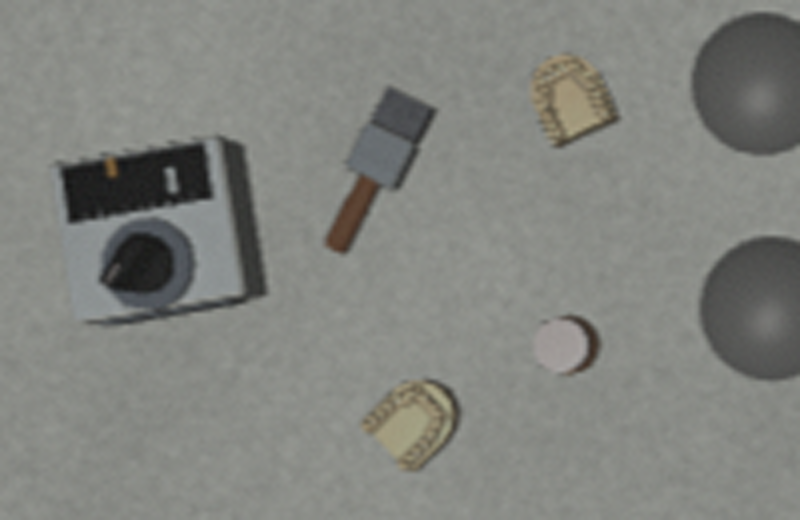

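View pics/c2.png

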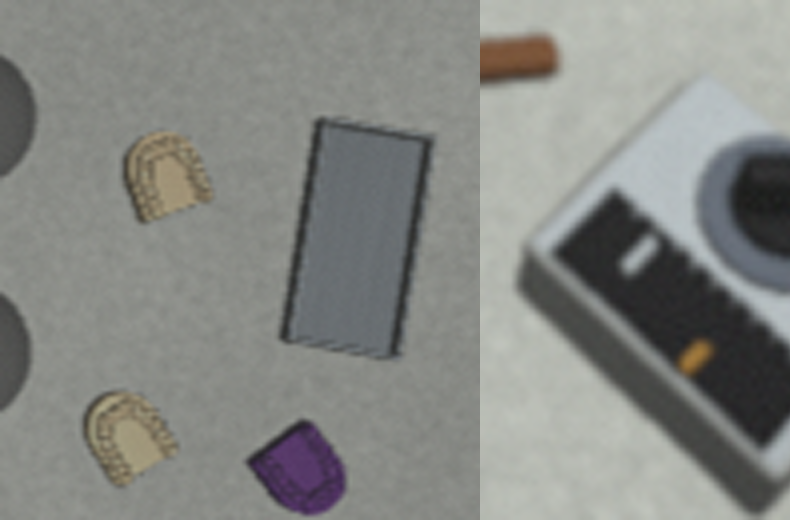

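The crops confirm four plaster casts in beige or yellowish tones with their rounded ends clear. The purple one at (310,470) in the second crop is the look-alike. The timer's white pointer is at (172,180) in crop 1 and the brass mark at (111,167). Next I'll refine the fits with hulled masks and measure the brush, tray and timer.

```bash
python3 - <<'E'
s=open('h.py').read()
s=s.replace("h[...,0]<32)&(h[...,1]>50)&(h[...,2]>70)","h[...,0]<38)&(h[...,1]>38)&(h[...,2]>40)")
s=s.replace("m=(l==k).astype(np.uint8)\n","m=(l==k).astype(np.uint8);cv2.fillConvexPoly(m,cv2.convexHull(cv2.findNonZero(m)),1)\n")
open('h.py','w').write(s)
E
python3 - <<'E'
from h import *
sh=shots();t,s=sh
for px in((317,242),(549,272),(534,373),(255,369)):
    g=unproj(t,np.array(px)/1.5625,.018)[0]
    print("cast",*[np.round(fit(q,g),3) for q in(sh,[t],[s])])
hs=[cv2.cvtColor(p["pixels"],cv2.COLOR_RGB2HSV).astype(int) for p in sh]
def comp(m,lo,hi):
    n,l,st,ce=cv2.connectedComponentsWithStats(m.astype(np.uint8))
    return [(l==k,ce[k]) for k in range(1,n) if lo<st[k,4]<hi]
# c1 crop: x0=60,y0=130 scale 4
def c1(x,y): return np.array([60+x/4,130+y/4])
def c2(x,y): return np.array([310+x/4,130+y/4])
def c3(x,y): return np.array([310+(x-480)/5.78,280+y/5.78])
print("tray",unproj(t,[c2(318,120),c2(432,137),c2(397,356),c2(282,341)],.022).round(3).tolist())
print("brush",unproj(t,[c1(337,245),c1(414,104)],.01).round(3).tolist(), unproj(s,np.array([(506,453),(428,458)])/1.5625,.01).round(3).tolist())
print("box top",unproj(t,[c1(55,165),c1(215,137),c1(243,298),c1(85,322)],.05).round(3).tolist())
for n,f in(("mark",lambda h:(h[...,0]>8)&(h[...,0]<22)&(h[...,1]>120)&(h[...,2]>90)),("ptr",lambda h:(h[...,2]>125)&(h[...,1]<60))):
    for p,h,c in((t,hs[0],c1(111,167) if n=="mark" else c1(172,180)),(s,hs[1],c3(697,357) if n=="mark" else c3(640,255))):
        m=np.zeros(h.shape[:2],bool);c=c.astype(int);m[c[1]-6:c[1]+7,c[0]-6:c[0]+7]=1
        for q,ce in comp(f(h)&m,3,60): print(n,ce.round(1),q.sum(),unproj(p,ce,.054).round(4).tolist())
print("knob",unproj(t,[c1(143,262),c1(110,280),c1(165,250)],.09).round(3).tolist())
z=cv2.resize(t["pixels"][160:215,65:130],(780,660),interpolation=cv2.INTER_CUBIC)[:600]
z2=cv2.resize(s["pixels"][285:370,310:395],(600,600),interpolation=cv2.INTER_CUBIC)
cv2.imwrite("pics/k.png",cv2.resize(np.hstack([z,z2]),(800,348))[:,:,::-1])
E
```

```text
cast [ 0.615  0.148 26.358  0.114] [ 0.616  0.147 22.807  0.099] [ 0.614  0.149 29.271  0.12 ]
cast [ 0.562 -0.298 21.011  0.142] [ 0.562 -0.298 22.303  0.104] [  0.554  -0.297 148.45    0.168]
cast [ 0.368 -0.271 31.501  0.13 ] [ 0.368 -0.271 31.61   0.074] [ 0.367 -0.269 38.932  0.173]
cast [3.7000e-01 2.6000e-01 3.1459e+02 1.3700e-01] [3.72000e-01 2.58000e-01 3.15619e+02 1.10000e-01] [3.6800e-01 2.6000e-01 3.1148e+02 1.4400e-01]
tray [[0.601, -0.411], [0.589, -0.495], [0.427, -0.469], [0.437, -0.385]]
brush [[0.5, 0.321], [0.608, 0.265]] [[0.496, 0.331], [0.613, 0.269]]
box top [[0.554, 0.516], [0.576, 0.399], [0.459, 0.376], [0.44, 0.491]]
mark [ 87.5 171.5] 8 [[0.5536, 0.4738]]
mark [346.8 341.3] 19 [[0.5522, 0.4761]]
ptr [107.3 180.8] 6 [[0.527, 0.415]]
ptr [342. 319.] 10 [[0.5269, 0.4298]]
ptr [337.  323.8] 15 [[0.5445, 0.4327]]
knob [[0.482, 0.43], [0.47, 0.453], [0.491, 0.415]]
```

View pics/k.png

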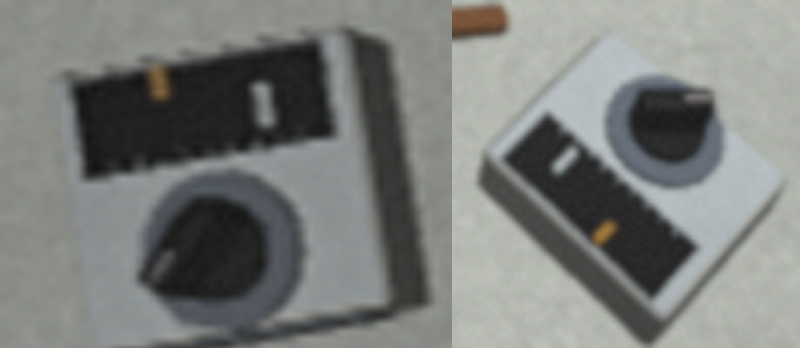

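The zoom shows the pointer at (263,105) and the brass mark at (158,83) on the scale, about 40 mm apart along the box's y axis. The knob's tick points to the lower left. I'll start with the cast at (0.562,-0.298), yaw about 22°, and take it to the rest at (0.606,-0.150).

Emit:
{"fn": "arm_command", "kwargs": {"steps": [{"slide": [0.0434, 0.0361, -0.01], "rot": [0, 0, 0.25], "grip": 1}, {"slide": [0.0434, 0.0361, -0.01], "rot": [0, 0, 0.25], "grip": 1}, {"slide": [0.0434, 0.0361, -0.01], "rot": [0, 0, 0.25], "grip": 1}, {"slide": [0.0434, 0.0361, -0.01], "rot": [0, 0, 0.25], "grip": 1}, {"slide": [0.0434, 0.0361, -0.01], "rot": [0, 0, 0.25], "grip": 1}, {"slide": [0.0434, 0.0361, -0.01], "rot": [0, 0, 0.25], "grip": 1}, {"slide": [0.0434, 0.0361, -0.01], "rot": [0, 0, 0.25], "grip": 1}, {"slide": [0.0434, 0.0361, -0.01], "rot": [0, 0, 0.25], "grip": 1}], "newtons": 20}}

```text
time: 2.1
ee_pos: [0.5633, -0.2971, 0.1425]
eef_rot: [0.981, 0.192, 0.0, 0.0]
ft_force: [-0.3, -0.5, -0.2]
width: 0.087
grip_force: 0.0
```

Emit:
{"fn": "arm_command", "kwargs": {"steps": [{"slide": [-0.001, -0.001, -0.045], "grip": 1}, {"slide": [0, 0, -0.045], "grip": 1}, {"slide": [0, 0, -0.03], "grip": 1}, {"slide": [0, 0, -0.017], "grip": 1}, {"slide": [0, 0, 0], "grip": 1}, {"slide": [0, 0, 0], "grip": 0}, {"slide": [0, 0, 0], "grip": 0}, {"slide": [0, 0, 0], "grip": 0}]}}

```text
schema error: expected keys rot, slide, grip
```

Emit:
{"fn": "arm_command", "kwargs": {"steps": [{"slide": [0, 0, 0], "grip": 0}, {"slide": [0, 0, 0], "grip": 0}, {"slide": [0, 0, 0.02], "grip": 0}, {"slide": [0, 0, 0.03], "grip": 0}, {"slide": [0, 0, 0.03], "grip": 0}, {"slide": [0, 0, 0], "grip": 0}, {"slide": [0, 0, 0], "grip": 0}, {"slide": [0, 0, 0], "grip": 0}]}}

```text
schema error: expected keys rot, slide, grip
```

Emit:
{"fn": "arm_command", "kwargs": {"steps": [{"slide": [-0.001, -0.001, -0.045], "rot": [0, 0, 0], "grip": 1}, {"slide": [0, 0, -0.045], "rot": [0, 0, 0], "grip": 1}, {"slide": [0, 0, -0.03], "rot": [0, 0, 0], "grip": 1}, {"slide": [0, 0, -0.017], "rot": [0, 0, 0], "grip": 1}, {"slide": [0, 0, 0], "rot": [0, 0, 0], "grip": 1}, {"slide": [0, 0, 0], "rot": [0, 0, 0], "grip": 0}, {"slide": [0, 0, 0], "rot": [0, 0, 0], "grip": 0}, {"slide": [0, 0, 0], "rot": [0, 0, 0], "grip": 0}]}}

```text
time: 3.1
ee_pos: [0.5614, -0.2994, 0.0064]
eef_rot: [0.981, 0.192, 0.001, 0.0]
ft_force: [-0.6, -0.3, -0.3]
width: 0.0649
grip_force: 0.0
```

Emit:
{"fn": "arm_command", "kwargs": {"steps": [{"slide": [0, 0, 0], "rot": [0, 0, 0], "grip": 0}, {"slide": [0, 0, 0], "rot": [0, 0, 0], "grip": 0}, {"slide": [0, 0, 0.02], "rot": [0, 0, 0], "grip": 0}, {"slide": [0, 0, 0.03], "rot": [0, 0, 0], "grip": 0}, {"slide": [0, 0, 0.03], "rot": [0, 0, 0], "grip": 0}, {"slide": [0, 0, 0], "rot": [0, 0, 0], "grip": 0}, {"slide": [0, 0, 0], "rot": [0, 0, 0], "grip": 0}, {"slide": [0, 0, 0], "rot": [0, 0, 0], "grip": 0}]}}

```text
time: 4.1
ee_pos: [0.5603, -0.2988, 0.0845]
eef_rot: [0.981, 0.192, -0.001, -0.001]
ft_force: [-0.3, -0.5, -2.8]
width: 0.0537
grip_force: 20.0
```

Emit:
{"fn": "arm_command", "kwargs": {"steps": [{"slide": [0.0115, 0.037, 0], "rot": [0, 0, 0], "grip": 0}, {"slide": [0.0115, 0.037, 0], "rot": [0, 0, 0], "grip": 0}, {"slide": [0.0115, 0.037, 0], "rot": [0, 0, 0], "grip": 0}, {"slide": [0.0115, 0.038, 0], "rot": [0, 0, 0], "grip": 0}, {"slide": [0, 0, -0.02], "rot": [0, 0, 0], "grip": 0}, {"slide": [0, 0, -0.02], "rot": [0, 0, 0], "grip": 0}, {"slide": [0, 0, 0], "rot": [0, 0, 0], "grip": 0}, {"slide": [0, 0, 0], "rot": [0, 0, 0], "grip": 0}]}}

```text
time: 5.1
ee_pos: [0.6069, -0.1512, 0.0456]
eef_rot: [0.982, 0.191, -0.0, 0.0]
ft_force: [0.2, 0.7, -1.1]
width: 0.0537
grip_force: 20.0
```

```bash
python3 - <<'E'
from h import *
sh=shots();print(fit([sh[1]],(.606,-.15),.038),sensors.read_state()["ee_pos"],sensors.read_state()["width"])
c=sh[1]["pixels"][140:240,130:280]
cv2.imwrite("pics/p1.png",cv2.resize(c,(750,500),interpolation=cv2.INTER_CUBIC)[:,:,::-1])
E
```

```text
(np.float64(0.6100101521252114), np.float64(-0.1537604934122821), np.float64(70.81408562245097), np.float64(0.25522935779816514)) [ 0.60735503 -0.150825    0.0462352 ] 0.05396496996989712
```

View pics/p1.png

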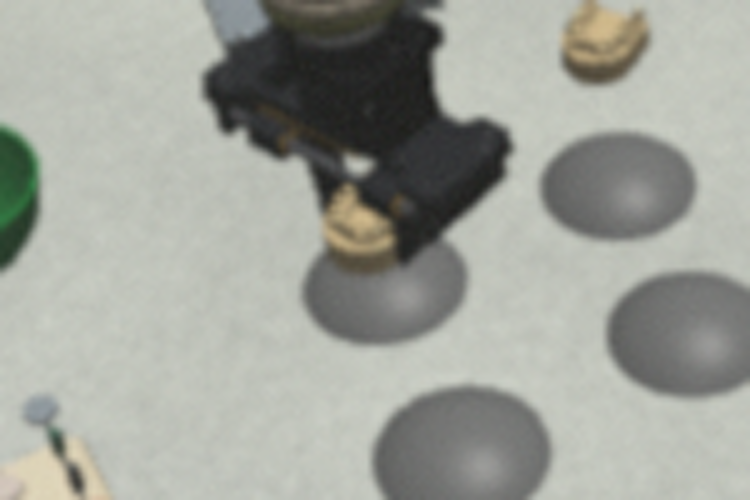

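The cast is held over the rest, with its front at (360,240) in the crop. I'll lower it, release and rise.

Emit:
{"fn": "arm_command", "kwargs": {"steps": [{"slide": [-0.001, 0, -0.008], "rot": [0, 0, 0], "grip": 0}, {"slide": [0, 0, -0.005], "rot": [0, 0, 0], "grip": 0}, {"slide": [0, 0, -0.003], "rot": [0, 0, 0], "grip": 0}, {"slide": [0, 0, -0.001], "rot": [0, 0, 0], "grip": 0}, {"slide": [0, 0, 0], "rot": [0, 0, 0], "grip": 0}, {"slide": [0, 0, 0], "rot": [0, 0, 0], "grip": 0}, {"slide": [0, 0, 0], "rot": [0, 0, 0], "grip": 0}, {"slide": [0, 0, 0], "rot": [0, 0, 0], "grip": 0}]}}

```text
time: 6.2
ee_pos: [0.6061, -0.1502, 0.0287]
eef_rot: [0.981, 0.192, 0.0, 0.0]
ft_force: [-0.4, 0.5, -1.6]
width: 0.0541
grip_force: 20.0
```

Emit:
{"fn": "arm_command", "kwargs": {"steps": [{"slide": [0, 0, 0], "rot": [0, 0, 0], "grip": 0.7}, {"slide": [0, 0, 0], "rot": [0, 0, 0], "grip": 0.8}, {"slide": [0, 0, 0], "rot": [0, 0, 0], "grip": 0.9}, {"slide": [0, 0, 0], "rot": [0, 0, 0], "grip": 1}, {"slide": [0, 0, 0.02], "rot": [0, 0, 0], "grip": 1}, {"slide": [0, 0, 0.04], "rot": [0, 0, 0], "grip": 1}, {"slide": [0, 0, 0.05], "rot": [0, 0, 0], "grip": 1}, {"slide": [-0.05, -0.03, 0], "rot": [0, 0, 0], "grip": 1}]}}

```text
time: 7.2
ee_pos: [0.5608, -0.1777, 0.1446]
eef_rot: [0.981, 0.195, 0.005, 0.001]
ft_force: [-0.5, -1.1, -0.8]
width: 0.0867
grip_force: 0.0
```

Emit:
{"fn": "arm_command", "kwargs": {"steps": [{"slide": [-0.047, -0.0228, 0], "rot": [0, 0, 2.4], "grip": 1}, {"slide": [-0.047, -0.0228, 0], "rot": [0, 0, 2.4], "grip": 1}, {"slide": [-0.047, -0.0228, 0], "rot": [0, 0, 2.4], "grip": 1}, {"slide": [-0.047, -0.0228, 0], "rot": [0, 0, 2.3], "grip": 1}, {"slide": [0, 0, 0], "rot": [0, 0, 0], "grip": 1}, {"slide": [0, 0, 0], "rot": [0, 0, 0], "grip": 1}, {"slide": [0, 0, 0], "rot": [0, 0, 0], "grip": 1}, {"slide": [0, 0, 0], "rot": [0, 0, 0], "grip": 1}]}}

```text
time: 8.2
ee_pos: [0.3688, -0.2708, 0.1386]
eef_rot: [0.962, 0.273, 0.0, -0.0]
ft_force: [-0.7, -0.4, -0.5]
width: 0.0871
grip_force: 0.0
```

```bash
python3 - <<'E'
from h import *
sh=shots()
for g,z in(((.606,-.15),.022),((.368,-.271),0),((.615,.148),0),((.37,.26),0)): print(*[np.round(fit(q,g,z),3) for q in (sh,[sh[0]],[sh[1]])])
print(sensors.read_state()["ee_pos"])
cv2.imwrite("pics/p2.png",np.hstack([cv2.resize(p["pixels"],(400,300)) if 0 else cv2.resize(p["pixels"][a:a+120,b:b+150],(400,320),interpolation=cv2.INTER_CUBIC) for p,a,b in((sh[0],130,240),(sh[1],130,160))])[:,:,::-1])
E
```

```text
[ 0.609 -0.15  20.458  0.102] [ 0.608 -0.15  21.316  0.058] [ 0.609 -0.149 23.629  0.143]
[ 0.369 -0.27  32.981  0.327] [ 0.378 -0.262 68.771  0.448] [ 0.366 -0.27  39.212  0.182]
[ 0.615  0.148 27.124  0.111] [ 0.616  0.147 21.389  0.097] [ 0.614  0.15  28.793  0.113]
[3.70000e-01 2.60000e-01 3.13009e+02 1.30000e-01] [3.72000e-01 2.58000e-01 3.14292e+02 9.90000e-02] [3.69000e-01 2.60000e-01 3.11469e+02 1.42000e-01]
[ 0.36842705 -0.27094767  0.13846887]
```

View pics/p2.png

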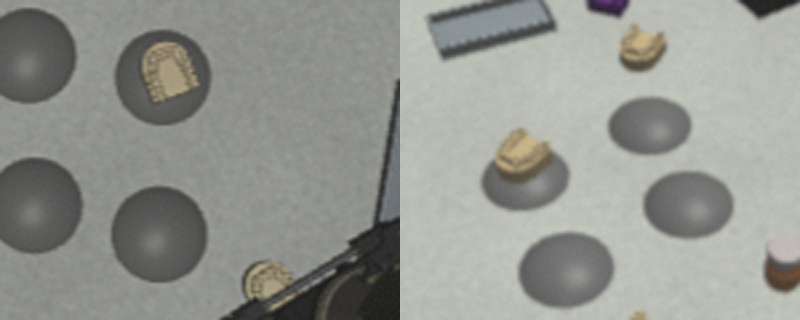

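The first cast sits centred and level on its rest, at (168,75) in the left half. The arm is now over the second cast, visible at (268,283), so I'll grasp that.

Emit:
{"fn": "arm_command", "kwargs": {"steps": [{"slide": [0, 0, -0.045], "rot": [0, 0, 0], "grip": 1}, {"slide": [0, 0, -0.045], "rot": [0, 0, 0], "grip": 1}, {"slide": [0, 0, -0.03], "rot": [0, 0, 0], "grip": 1}, {"slide": [0, 0, -0.013], "rot": [0, 0, 0], "grip": 1}, {"slide": [0, 0, 0], "rot": [0, 0, 0], "grip": 1}, {"slide": [0, 0, 0], "rot": [0, 0, 0], "grip": 0}, {"slide": [0, 0, 0], "rot": [0, 0, 0], "grip": 0}, {"slide": [0, 0, 0], "rot": [0, 0, 0], "grip": 0}]}}

```text
time: 9.3
ee_pos: [0.3684, -0.2717, 0.0062]
eef_rot: [0.962, 0.272, 0.0, 0.001]
ft_force: [-0.1, -0.3, -0.3]
width: 0.0647
grip_force: 0.0
```

Emit:
{"fn": "arm_command", "kwargs": {"steps": [{"slide": [0, 0, 0], "rot": [0, 0, 0], "grip": 0}, {"slide": [0, 0, 0], "rot": [0, 0, 0], "grip": 0}, {"slide": [0, 0, 0.02], "rot": [0, 0, 0], "grip": 0}, {"slide": [0, 0, 0.03], "rot": [0, 0, 0], "grip": 0}, {"slide": [0, 0, 0.03], "rot": [0, 0, 0], "grip": 0}, {"slide": [0, 0, 0], "rot": [0, 0, 0], "grip": 0}, {"slide": [0, 0, 0], "rot": [0, 0, 0], "grip": 0}, {"slide": [0, 0, 0], "rot": [0, 0, 0], "grip": 0}]}}

```text
time: 10.3
ee_pos: [0.3673, -0.2709, 0.0844]
eef_rot: [0.962, 0.272, -0.001, -0.001]
ft_force: [0.4, -0.5, -1.5]
width: 0.0538
grip_force: 20.0
```

Emit:
{"fn": "arm_command", "kwargs": {"steps": [{"slide": [0.0145, 0.031, 0], "rot": [0, 0, 0], "grip": 0}, {"slide": [0.0145, 0.031, 0], "rot": [0, 0, 0], "grip": 0}, {"slide": [0.0145, 0.031, 0], "rot": [0, 0, 0], "grip": 0}, {"slide": [0.0145, 0.0315, 0], "rot": [0, 0, 0], "grip": 0}, {"slide": [0, 0, -0.02], "rot": [0, 0, 0], "grip": 0}, {"slide": [0, 0, -0.02], "rot": [0, 0, 0], "grip": 0}, {"slide": [0, 0, 0], "rot": [0, 0, 0], "grip": 0}, {"slide": [0, 0, 0], "rot": [0, 0, 0], "grip": 0}]}}

```text
time: 11.3
ee_pos: [0.4261, -0.1469, 0.0458]
eef_rot: [0.962, 0.272, -0.0, -0.0]
ft_force: [0.7, -0.4, -1.1]
width: 0.0535
grip_force: 20.0
```

Emit:
{"fn": "arm_command", "kwargs": {"steps": [{"slide": [0, 0, -0.008], "rot": [0, 0, 0], "grip": 0}, {"slide": [0, 0, -0.005], "rot": [0, 0, 0], "grip": 0}, {"slide": [0, 0, -0.003], "rot": [0, 0, 0], "grip": 0}, {"slide": [0, 0, -0.001], "rot": [0, 0, 0], "grip": 0}, {"slide": [0, 0, 0], "rot": [0, 0, 0], "grip": 0}, {"slide": [0, 0, 0], "rot": [0, 0, 0], "grip": 0}, {"slide": [0, 0, 0], "rot": [0, 0, 0], "grip": 0}, {"slide": [0, 0, 0], "rot": [0, 0, 0], "grip": 0}]}}

```text
time: 12.3
ee_pos: [0.4261, -0.1469, 0.0286]
eef_rot: [0.962, 0.272, 0.0, 0.0]
ft_force: [-0.5, 0.4, -1.5]
width: 0.0539
grip_force: 20.0
```

Emit:
{"fn": "arm_command", "kwargs": {"steps": [{"slide": [0, 0, 0], "rot": [0, 0, 0], "grip": 0.7}, {"slide": [0, 0, 0], "rot": [0, 0, 0], "grip": 0.8}, {"slide": [0, 0, 0], "rot": [0, 0, 0], "grip": 0.9}, {"slide": [0, 0, 0], "rot": [0, 0, 0], "grip": 1}, {"slide": [0, 0, 0.02], "rot": [0, 0, 0], "grip": 1}, {"slide": [0, 0, 0.04], "rot": [0, 0, 0], "grip": 1}, {"slide": [0, 0, 0.05], "rot": [0, 0, 0], "grip": 1}, {"slide": [0, 0, 0], "rot": [0, 0, 0], "grip": 1}]}}

```text
time: 13.3
ee_pos: [0.4283, -0.1475, 0.1421]
eef_rot: [0.962, 0.272, 0.003, 0.002]
ft_force: [-0.6, -0.9, -0.9]
width: 0.0871
grip_force: 0.0
```

Emit:
{"fn": "arm_command", "kwargs": {"steps": [{"slide": [0.027, 0.042, 0], "rot": [0, 0, -1], "grip": 1}, {"slide": [0.027, 0.042, 0], "rot": [0, 0, -1], "grip": 1}, {"slide": [0.027, 0.042, 0], "rot": [0, 0, -1], "grip": 1}, {"slide": [0.027, 0.042, 0], "rot": [0, 0, -1], "grip": 1}, {"slide": [0.027, 0.042, 0], "rot": [0, 0, -1], "grip": 1}, {"slide": [0.027, 0.042, 0], "rot": [0, 0, -1], "grip": 1}, {"slide": [0.027, 0.042, 0], "rot": [0, 0, -1], "grip": 1}, {"slide": [0, 0, 0], "rot": [0, 0, 0], "grip": 1}]}}

```text
time: 14.3
ee_pos: [0.6147, 0.1518, 0.1368]
eef_rot: [0.977, 0.215, -0.001, -0.001]
ft_force: [0.4, -0.5, -0.7]
width: 0.087
grip_force: 0.0
```

```bash
python3 - <<'E'
from h import *
sh=shots()
for g,z in(((.606,-.15),.022),((.427,-.147),.022),((.615,.148),0),((.37,.26),0)): print(*[np.round(fit(q,g,z),3) for q in (sh,[sh[0]],[sh[1]])])
print(sensors.read_state()["ee_pos"])
E
```

```text
[ 0.609 -0.151 21.342  0.123] [ 0.608 -0.15  20.801  0.063] [ 0.609 -0.149 30.389  0.18 ]
[ 0.427 -0.148 31.604  0.43 ] [ 0.427 -0.147 32.495  0.047] [ 0.472 -0.1    4.299  0.792]
[ 0.614  0.149 26.672  0.435] [6.50000e-01 1.89000e-01 2.71103e+02 7.39000e-01] [ 0.614  0.149 27.086  0.114]
[3.69000e-01 2.59000e-01 3.13236e+02 4.26000e-01] [ 0.371  0.256 50.346  0.667] [3.68000e-01 2.60000e-01 3.11645e+02 1.43000e-01]
[0.61444119 0.14726854 0.13717387]
```

Emit:
{"fn": "arm_command", "kwargs": {"steps": [{"slide": [0, 0, -0.045], "rot": [0, 0, 0], "grip": 1}, {"slide": [0, 0, -0.045], "rot": [0, 0, 0], "grip": 1}, {"slide": [0, 0, -0.03], "rot": [0, 0, 0], "grip": 1}, {"slide": [0, 0, -0.012], "rot": [0, 0, 0], "grip": 1}, {"slide": [0, 0, 0], "rot": [0, 0, 0], "grip": 1}, {"slide": [0, 0, 0], "rot": [0, 0, 0], "grip": 0}, {"slide": [0, 0, 0], "rot": [0, 0, 0], "grip": 0}, {"slide": [0, 0, 0], "rot": [0, 0, 0], "grip": 0}]}}

```text
time: 15.4
ee_pos: [0.6154, 0.1472, 0.0073]
eef_rot: [0.977, 0.213, 0.001, 0.0]
ft_force: [-0.3, -0.5, 0.3]
width: 0.065
grip_force: 0.0
```

Emit:
{"fn": "arm_command", "kwargs": {"steps": [{"slide": [0, 0, 0], "rot": [0, 0, 0], "grip": 0}, {"slide": [0, 0, 0], "rot": [0, 0, 0], "grip": 0}, {"slide": [0, 0, 0.02], "rot": [0, 0, 0], "grip": 0}, {"slide": [0, 0, 0.03], "rot": [0, 0, 0], "grip": 0}, {"slide": [0, 0, 0.03], "rot": [0, 0, 0], "grip": 0}, {"slide": [0, 0, 0], "rot": [0, 0, 0], "grip": 0}, {"slide": [0, 0, 0], "rot": [0, 0, 0], "grip": 0}, {"slide": [0, 0, 0], "rot": [0, 0, 0], "grip": 0}]}}

```text
time: 16.4
ee_pos: [0.6143, 0.1469, 0.0854]
eef_rot: [0.977, 0.213, -0.001, 0.0]
ft_force: [0.1, -0.5, -1.5]
width: 0.0538
grip_force: 20.0
```

Emit:
{"fn": "arm_command", "kwargs": {"steps": [{"slide": [0.0035, -0.036, 0], "rot": [0, 0, 0], "grip": 0}, {"slide": [0.0035, -0.036, 0], "rot": [0, 0, 0], "grip": 0}, {"slide": [0.0035, -0.036, 0], "rot": [0, 0, 0], "grip": 0}, {"slide": [0.003, -0.0355, 0], "rot": [0, 0, 0], "grip": 0}, {"slide": [0, 0, -0.02], "rot": [0, 0, 0], "grip": 0}, {"slide": [0, 0, -0.02], "rot": [0, 0, 0], "grip": 0}, {"slide": [0, 0, 0], "rot": [0, 0, 0], "grip": 0}, {"slide": [0, 0, 0], "rot": [0, 0, 0], "grip": 0}]}}

```text
time: 17.4
ee_pos: [0.6285, 0.0049, 0.0467]
eef_rot: [0.977, 0.214, 0.0, -0.0]
ft_force: [0.1, -0.5, -1.2]
width: 0.0542
grip_force: 20.0
```

Emit:
{"fn": "arm_command", "kwargs": {"steps": [{"slide": [0, 0, -0.008], "rot": [0, 0, 0], "grip": 0}, {"slide": [0, 0, -0.005], "rot": [0, 0, 0], "grip": 0}, {"slide": [0, 0, -0.003], "rot": [0, 0, 0], "grip": 0}, {"slide": [0, 0, -0.001], "rot": [0, 0, 0], "grip": 0}, {"slide": [0, 0, 0], "rot": [0, 0, 0], "grip": 0}, {"slide": [0, 0, 0], "rot": [0, 0, 0], "grip": 0}, {"slide": [0, 0, 0], "rot": [0, 0, 0], "grip": 0}, {"slide": [0, 0, 0], "rot": [0, 0, 0], "grip": 0}]}}

```text
time: 18.4
ee_pos: [0.6286, 0.0036, 0.0297]
eef_rot: [0.977, 0.213, 0.0, 0.0]
ft_force: [0.2, 0.3, -0.9]
width: 0.0543
grip_force: 20.0
```

Emit:
{"fn": "arm_command", "kwargs": {"steps": [{"slide": [0, 0, 0], "rot": [0, 0, 0], "grip": 0.7}, {"slide": [0, 0, 0], "rot": [0, 0, 0], "grip": 0.8}, {"slide": [0, 0, 0], "rot": [0, 0, 0], "grip": 0.9}, {"slide": [0, 0, 0], "rot": [0, 0, 0], "grip": 1}, {"slide": [0, 0, 0.02], "rot": [0, 0, 0], "grip": 1}, {"slide": [0, 0, 0.04], "rot": [0, 0, 0], "grip": 1}, {"slide": [0, 0, 0.05], "rot": [0, 0, 0], "grip": 1}, {"slide": [0, 0, 0], "rot": [0, 0, 0], "grip": 1}]}}

```text
time: 19.4
ee_pos: [0.6312, 0.0042, 0.1457]
eef_rot: [0.977, 0.213, 0.004, 0.001]
ft_force: [0.1, -0.5, -0.3]
width: 0.0871
grip_force: 0.0
```

```bash
python3 - <<'E'
from h import *
print(sensors.read_state()["ee_pos"],sensors.read_state()["joint_positions"])
E
```

```text
[0.63120243 0.00422295 0.14569249] [ 0.32888672  0.44248541 -0.53409396  1.52673251  0.23509957  1.22772443
 -1.38178446]
```

Emit:
{"fn": "arm_command", "kwargs": {"steps": [{"slide": [-0.0325, 0.032, 0], "rot": [0, 0, 10], "grip": 1}, {"slide": [-0.0325, 0.032, 0], "rot": [0, 0, 10], "grip": 1}, {"slide": [-0.0325, 0.032, 0], "rot": [0, 0, 10], "grip": 1}, {"slide": [-0.0325, 0.032, 0], "rot": [0, 0, 10], "grip": 1}, {"slide": [-0.0325, 0.032, 0], "rot": [0, 0, 10], "grip": 1}, {"slide": [-0.0325, 0.032, 0], "rot": [0, 0, 10], "grip": 1}, {"slide": [-0.0325, 0.032, 0], "rot": [0, 0, 10], "grip": 1}, {"slide": [-0.0325, 0.032, 0], "rot": [0, 0, 10], "grip": 1}]}}

```text
time: 20.4
ee_pos: [0.3673, 0.2605, 0.14]
eef_rot: [0.609, 0.793, 0.0, 0.001]
ft_force: [1.0, 1.8, -0.3]
width: 0.0872
grip_force: 0.0
```

Emit:
{"fn": "arm_command", "kwargs": {"steps": [{"slide": [0, 0, 0], "rot": [0, 0, 9.6], "grip": 1}, {"slide": [0, 0, 0], "rot": [0, 0, 9.6], "grip": 1}, {"slide": [0, 0, 0], "rot": [0, 0, 9.6], "grip": 1}, {"slide": [0, 0, 0], "rot": [0, 0, 0], "grip": 1}, {"slide": [0, 0, 0], "rot": [0, 0, 0], "grip": 1}, {"slide": [0, 0, 0], "rot": [0, 0, 0], "grip": 1}, {"slide": [0, 0, 0], "rot": [0, 0, 0], "grip": 1}, {"slide": [0, 0, 0], "rot": [0, 0, 0], "grip": 1}]}}

```text
time: 21.4
ee_pos: [0.3685, 0.2597, 0.1396]
eef_rot: [0.396, 0.918, 0.0, -0.0]
ft_force: [0.3, -0.2, 0.5]
width: 0.0869
grip_force: 0.0
```

```bash
python3 - <<'E'
from h import *
from scipy.spatial.transform import Rotation as R
sh=shots()
for g,z in(((.606,-.15),.022),((.427,-.147),.022),((.629,.004),.022),((.37,.26),0)): print(*[np.round(fit(q,g,z),3) for q in (sh,[sh[0]],[sh[1]])])
s=sensors.read_state();x=R.from_quat(s["eef_rot"]).as_matrix()[:,0];print(s["ee_pos"],np.degrees(np.arctan2(x[1],x[0])),s["joint_positions"])
E
```

```text
[ 0.609 -0.15  21.561  0.106] [ 0.608 -0.151 21.077  0.058] [ 0.609 -0.149 23.629  0.146]
[ 0.427 -0.147 32.877  0.112] [ 0.427 -0.148 31.525  0.05 ] [ 0.426 -0.145 38.136  0.158]
[6.2900e-01 3.0000e-03 2.5115e+01 8.4000e-02] [6.2900e-01 3.0000e-03 2.7437e+01 5.4000e-02] [6.2800e-01 3.0000e-03 2.2088e+01 9.8000e-02]
[3.70000e-01 2.60000e-01 3.16132e+02 1.72000e-01] [3.7400e-01 2.5600e-01 3.1636e+02 1.7200e-01] [3.68000e-01 2.60000e-01 3.11645e+02 1.45000e-01]
[0.36850043 0.25967872 0.1395701 ] 133.38490063404856 [ 0.28083691  0.10202637 -1.02086949  1.96424721  0.09630252  1.12558924
 -0.02206494]
```

All three are centred. Now the fourth.

Emit:
{"fn": "arm_command", "kwargs": {"steps": [{"slide": [0.0015, 0, -0.045], "rot": [0, 0, 0], "grip": 1}, {"slide": [0, 0, -0.045], "rot": [0, 0, 0], "grip": 1}, {"slide": [0, 0, -0.03], "rot": [0, 0, 0], "grip": 1}, {"slide": [0, 0, -0.013], "rot": [0, 0, 0], "grip": 1}, {"slide": [0, 0, 0], "rot": [0, 0, 0], "grip": 1}, {"slide": [0, 0, 0], "rot": [0, 0, 0], "grip": 0}, {"slide": [0, 0, 0], "rot": [0, 0, 0], "grip": 0}, {"slide": [0, 0, 0], "rot": [0, 0, 0], "grip": 0}]}}

```text
time: 22.5
ee_pos: [0.3705, 0.2597, 0.0072]
eef_rot: [0.396, 0.918, 0.0, 0.001]
ft_force: [0.3, 0.4, -0.2]
width: 0.0647
grip_force: 0.0
```

Emit:
{"fn": "arm_command", "kwargs": {"steps": [{"slide": [0, 0, 0], "rot": [0, 0, 0], "grip": 0}, {"slide": [0, 0, 0], "rot": [0, 0, 0], "grip": 0}, {"slide": [0, 0, 0.02], "rot": [0, 0, 0], "grip": 0}, {"slide": [0, 0, 0.04], "rot": [0, 0, 0], "grip": 0}, {"slide": [0, 0, 0.04], "rot": [0, 0, 0], "grip": 0}, {"slide": [0, 0, 0], "rot": [0, 0, 0], "grip": 0}, {"slide": [0, 0, 0], "rot": [0, 0, 0], "grip": 0}, {"slide": [0, 0, 0], "rot": [0, 0, 0], "grip": 0}]}}

```text
time: 23.5
ee_pos: [0.3693, 0.2592, 0.1054]
eef_rot: [0.395, 0.918, -0.001, -0.001]
ft_force: [0.3, -0.3, -1.6]
width: 0.054
grip_force: 20.0
```

Emit:
{"fn": "arm_command", "kwargs": {"steps": [{"slide": [0.0147, -0.0442, 0], "rot": [0, 0, 0], "grip": 0}, {"slide": [0.0147, -0.0442, 0], "rot": [0, 0, 0], "grip": 0}, {"slide": [0.0147, -0.0442, 0], "rot": [0, 0, 0], "grip": 0}, {"slide": [0.0147, -0.0442, 0], "rot": [0, 0, 0], "grip": 0}, {"slide": [0.0147, -0.0442, 0], "rot": [0, 0, 0], "grip": 0}, {"slide": [0.0145, -0.044, 0], "rot": [0, 0, 0], "grip": 0}, {"slide": [0, 0, -0.03], "rot": [0, 0, 0], "grip": 0}, {"slide": [0, 0, -0.03], "rot": [0, 0, 0], "grip": 0}]}}

```text
time: 24.5
ee_pos: [0.4576, -0.0059, 0.0449]
eef_rot: [0.396, 0.918, 0.0, -0.001]
ft_force: [0.2, -0.3, -1.3]
width: 0.0537
grip_force: 20.0
```

Emit:
{"fn": "arm_command", "kwargs": {"steps": [{"slide": [0, 0, -0.007], "rot": [0, 0, 0], "grip": 0}, {"slide": [0, 0, -0.005], "rot": [0, 0, 0], "grip": 0}, {"slide": [0, 0, -0.003], "rot": [0, 0, 0], "grip": 0}, {"slide": [0, 0, -0.001], "rot": [0, 0, 0], "grip": 0}, {"slide": [0, 0, 0], "rot": [0, 0, 0], "grip": 0}, {"slide": [0, 0, 0], "rot": [0, 0, 0], "grip": 0}, {"slide": [0, 0, 0], "rot": [0, 0, 0], "grip": 0}, {"slide": [0, 0, 0], "rot": [0, 0, 0], "grip": 0}]}}

```text
time: 25.5
ee_pos: [0.458, -0.0054, 0.0306]
eef_rot: [0.396, 0.918, 0.0, 0.0]
ft_force: [-0.1, 0.5, -1.0]
width: 0.0538
grip_force: 20.0
```

Emit:
{"fn": "arm_command", "kwargs": {"steps": [{"slide": [0, 0, -0.001], "rot": [0, 0, 0], "grip": 0}, {"slide": [0, 0, 0], "rot": [0, 0, 0], "grip": 0.7}, {"slide": [0, 0, 0], "rot": [0, 0, 0], "grip": 0.8}, {"slide": [0, 0, 0], "rot": [0, 0, 0], "grip": 0.9}, {"slide": [0, 0, 0], "rot": [0, 0, 0], "grip": 1}, {"slide": [0, 0, 0.02], "rot": [0, 0, 0], "grip": 1}, {"slide": [0, 0, 0.04], "rot": [0, 0, 0], "grip": 1}, {"slide": [0, 0, 0.06], "rot": [0, 0, 0], "grip": 1}]}}

```text
time: 26.5
ee_pos: [0.4569, -0.0053, 0.1499]
eef_rot: [0.395, 0.918, -0.0, -0.001]
ft_force: [0.3, -1.4, -0.0]
width: 0.0868
grip_force: 0.0
```

Emit:
{"fn": "arm_command", "kwargs": {"steps": [{"slide": [0.012, 0.052, 0.004], "rot": [0, 0, 3.2], "grip": 1}, {"slide": [0.012, 0.052, 0.004], "rot": [0, 0, 3.2], "grip": 1}, {"slide": [0.012, 0.052, 0.004], "rot": [0, 0, 3.2], "grip": 1}, {"slide": [0.012, 0.052, 0.004], "rot": [0, 0, 3.2], "grip": 1}, {"slide": [0.012, 0.052, 0.004], "rot": [0, 0, 3.2], "grip": 1}, {"slide": [0.012, 0.052, 0], "rot": [0, 0, 3], "grip": 1}, {"slide": [0, 0, 0], "rot": [0, 0, 0], "grip": 1}, {"slide": [0, 0, 0], "rot": [0, 0, 0], "grip": 1}]}}

```text
time: 27.5
ee_pos: [0.5299, 0.3063, 0.1692]
eef_rot: [0.239, 0.971, -0.0, -0.0]
ft_force: [-0.3, -1.7, 0.7]
width: 0.087
grip_force: 0.0
```

```bash
python3 - <<'E'
from h import *
sh=shots()
for g,z in(((.606,-.15),.022),((.427,-.147),.022),((.629,.004),.022),((.458,-.0055),.022)): print(*[np.round(fit(q,g,z),3) for q in (sh,[sh[0]],[sh[1]])])
print(sensors.read_state()["ee_pos"],sensors.read_state()["eef_rot"])
p=sh[1];b=[d for d in eyes.look_for("brush",p)];print([(d["bbox"],d["conf"]) for d in b][:2])
q=np.array([[.531,.3085,.01],[.552,.2965,.01],[.4945,.327,.01],[.6095,.2665,.01]])
im=p["pixels"].copy()
o=im[255:335,240:340];u=cv2.resize(o,(750,600),interpolation=cv2.INTER_CUBIC)
for c in proj(p,q): cv2.circle(u,tuple(((c-[240,255]+.5)*7.5).astype(int).tolist()),4,(255,0,0),-1)
cv2.imwrite("pics/b1.png",u[:,:,::-1])
E
```

```text
[ 0.609 -0.15  20.445  0.104] [ 0.608 -0.151 21.034  0.06 ] [ 0.609 -0.149 23.629  0.143]
[ 0.426 -0.147 31.844  0.107] [ 0.427 -0.148 32.375  0.051] [ 0.426 -0.143 39.738  0.137]
[6.2900e-01 3.0000e-03 2.6574e+01 8.1000e-02] [6.2900e-01 3.0000e-03 2.7736e+01 5.2000e-02] [6.2800e-01 3.0000e-03 2.2088e+01 9.8000e-02]
[ 4.56000e-01 -7.00000e-03  3.15756e+02  1.06000e-01] [ 4.57000e-01 -7.00000e-03  3.15601e+02  5.20000e-02] [ 4.56000e-01 -5.00000e-03  3.19638e+02  1.51000e-01]
[0.53048703 0.30505038 0.16954753] [ 2.39572265e-01  9.70878400e-01 -4.26246692e-04  2.82473158e-04]
[([271.9, 283.0, 324.4, 302.5], 0.94), ([203.1, 220.8, 239.8, 247.8], 0.73)]
```

View pics/b1.png

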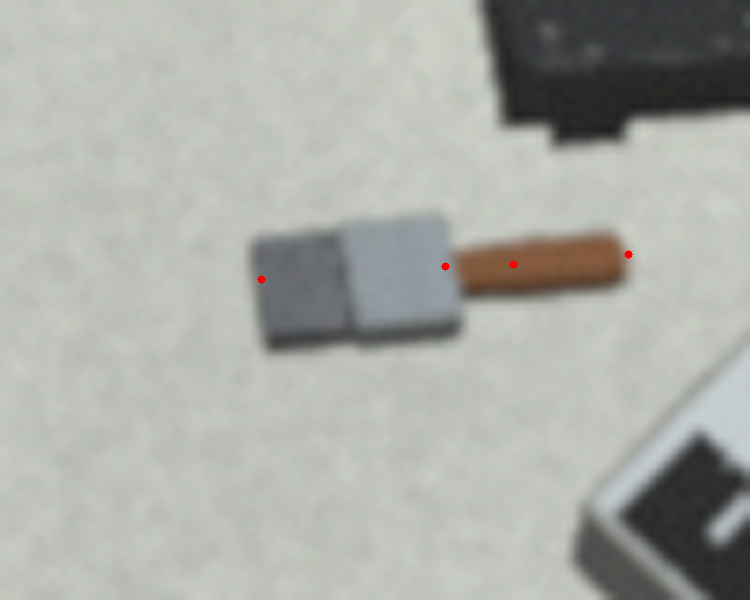

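The brush is undisturbed, and the overlaid red points match it: handle grip at (513,264), middle at (445,266). I'll grasp it.

Emit:
{"fn": "arm_command", "kwargs": {"steps": [{"slide": [0.001, 0.003, -0.055], "rot": [0, 0, 0], "grip": 0.9}, {"slide": [0, 0, -0.055], "rot": [0, 0, 0], "grip": 0.8}, {"slide": [0, 0, -0.037], "rot": [0, 0, 0], "grip": 0.8}, {"slide": [0, 0, -0.017], "rot": [0, 0, 0], "grip": 0.8}, {"slide": [0, 0, 0], "rot": [0, 0, 0], "grip": 0.4}, {"slide": [0, 0, 0], "rot": [0, 0, 0], "grip": 0}, {"slide": [0, 0, 0], "rot": [0, 0, 0], "grip": 0}, {"slide": [0, 0, 0], "rot": [0, 0, 0], "grip": 0}]}}

```text
time: 28.65
ee_pos: [0.5315, 0.3098, 0.0064]
eef_rot: [0.239, 0.971, 0.0, 0.001]
ft_force: [-0.1, -0.9, 0.4]
width: 0.0375
grip_force: 0.0
```

Emit:
{"fn": "arm_command", "kwargs": {"steps": [{"slide": [0, 0, 0], "rot": [0, 0, 0], "grip": 0}, {"slide": [0, 0, 0], "rot": [0, 0, 0], "grip": 0}, {"slide": [0, 0, 0], "rot": [0, 0, 0], "grip": 0}, {"slide": [0, 0, 0.03], "rot": [0, 0, 0], "grip": 0}, {"slide": [0, 0, 0.04], "rot": [0, 0, 0], "grip": 0}, {"slide": [0, 0, 0.04], "rot": [0, 0, 0], "grip": 0}, {"slide": [0, 0, 0.04], "rot": [0, 0, 0], "grip": 0}, {"slide": [0, 0, 0], "rot": [0, 0, 0], "grip": 0}]}}

```text
time: 29.65
ee_pos: [0.5321, 0.3108, 0.1587]
eef_rot: [0.239, 0.971, 0.002, 0.002]
ft_force: [-0.2, -0.1, -1.1]
width: 0.0182
grip_force: 19.8
```

Emit:
{"fn": "arm_command", "kwargs": {"steps": [{"slide": [-0.0031, -0.0532, 0], "rot": [0, 0, 1.33], "grip": 0}, {"slide": [-0.0031, -0.0532, 0], "rot": [0, 0, 1.33], "grip": 0}, {"slide": [-0.0031, -0.0532, 0], "rot": [0, 0, 1.33], "grip": 0}, {"slide": [-0.0031, -0.0532, 0], "rot": [0, 0, 1.33], "grip": 0}, {"slide": [-0.0031, -0.0532, 0], "rot": [0, 0, 1.33], "grip": 0}, {"slide": [-0.0031, -0.0532, 0], "rot": [0, 0, 1.33], "grip": 0}, {"slide": [-0.0031, -0.0532, 0], "rot": [0, 0, 1.33], "grip": 0}, {"slide": [-0.0031, -0.0532, 0], "rot": [0, 0, 1.33], "grip": 0}]}}

```text
time: 30.65
ee_pos: [0.5053, -0.1178, 0.1547]
eef_rot: [0.147, 0.989, -0.0, -0.0]
ft_force: [1.4, -0.3, -0.2]
width: 0.0185
grip_force: 19.8
```

Emit:
{"fn": "arm_command", "kwargs": {"steps": [{"slide": [-0.0031, -0.0532, 0], "rot": [0, 0, 1.33], "grip": 0}, {"slide": [-0.0031, -0.0532, 0], "rot": [0, 0, 1.33], "grip": 0}, {"slide": [-0.0031, -0.0532, 0], "rot": [0, 0, 1.33], "grip": 0}, {"slide": [-0.0031, -0.0532, 0], "rot": [0, 0, 1.33], "grip": 0}, {"slide": [-0.0031, -0.0532, 0], "rot": [0, 0, 1.33], "grip": 0}, {"slide": [-0.0031, -0.0532, 0], "rot": [0, 0, 1.33], "grip": 0}, {"slide": [0, 0, 0], "rot": [0, 0, 0], "grip": 0}, {"slide": [0, 0, 0], "rot": [0, 0, 0], "grip": 0}]}}

```text
time: 31.65
ee_pos: [0.4874, -0.4344, 0.1543]
eef_rot: [0.078, 0.997, 0.001, -0.001]
ft_force: [0.1, 0.9, 0.0]
width: 0.0187
grip_force: 19.8
```

```bash
python3 - <<'E'
from h import *
sh=shots()
print(sensors.read_state()["ee_pos"],sensors.read_state()["width"],sensors.read_state()["joint_positions"][6])
cv2.imwrite("pics/b2.png",np.hstack([cv2.resize(p["pixels"][a:a+120,b:b+150],(400,320),interpolation=cv2.INTER_CUBIC) for p,a,b in((sh[0],130,330),(sh[1],60,130))])[:,:,::-1])
E
```

```text
[ 0.48802085 -0.43363472  0.15515995] 0.018909092593524916 1.8271417644811687
```

View pics/b2.png

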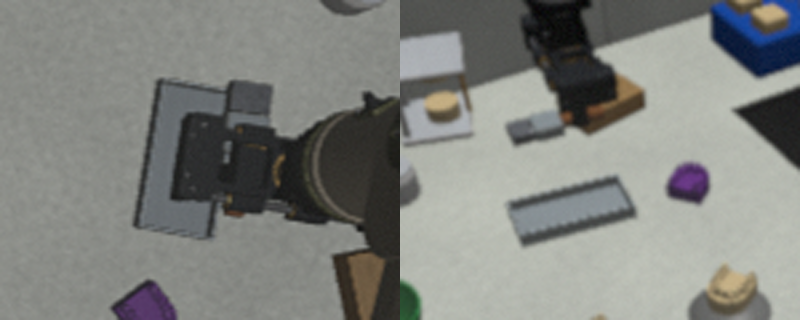

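The brush is held level above the tray: bristles at (248,97) on the left, tray at (180,160). I'll lower it and open only part-way to stay clear of the walls.

Emit:
{"fn": "arm_command", "kwargs": {"steps": [{"slide": [0, -0.002, -0.045], "rot": [0, 0, 0], "grip": 0}, {"slide": [0, 0, -0.045], "rot": [0, 0, 0], "grip": 0}, {"slide": [0, 0, -0.03], "rot": [0, 0, 0], "grip": 0}, {"slide": [0, 0, -0.015], "rot": [0, 0, 0], "grip": 0}, {"slide": [0, 0, -0.006], "rot": [0, 0, 0], "grip": 0}, {"slide": [0, 0, -0.002], "rot": [0, 0, 0], "grip": 0}, {"slide": [0, 0, 0], "rot": [0, 0, 0], "grip": 0}, {"slide": [0, 0, 0], "rot": [0, 0, 0], "grip": 0}]}}

```text
time: 32.75
ee_pos: [0.488, -0.4375, 0.0134]
eef_rot: [0.078, 0.997, -0.0, 0.0]
ft_force: [0.3, 0.2, -0.8]
width: 0.0185
grip_force: 19.8
```

Emit:
{"fn": "arm_command", "kwargs": {"steps": [{"slide": [0, 0, 0], "rot": [0, 0, 0], "grip": 0.36}, {"slide": [0, 0, 0], "rot": [0, 0, 0], "grip": 0.36}, {"slide": [0, 0, 0], "rot": [0, 0, 0], "grip": 0.36}, {"slide": [0, 0, 0.02], "rot": [0, 0, 0], "grip": 0.36}, {"slide": [0, 0, 0.03], "rot": [0, 0, 0], "grip": 0.36}, {"slide": [0, 0, 0.05], "rot": [0, 0, 0], "grip": 0.36}, {"slide": [0, 0, 0.05], "rot": [0, 0, 0], "grip": 0.36}, {"slide": [0, 0.02, 0], "rot": [0, 0, 0], "grip": 0.36}]}}

```text
time: 33.75
ee_pos: [0.4894, -0.4192, 0.1686]
eef_rot: [0.079, 0.997, -0.003, 0.003]
ft_force: [1.1, 0.5, -0.4]
width: 0.0311
grip_force: 0.0
```

```bash
python3 - <<'E'
from h import *
sh=shots();t,s=sh
for g,z in(((.606,-.15),.022),((.427,-.147),.022),((.629,.004),.022),((.458,-.0055),.022)): print(np.round(fit(sh,g,z),3))
print("collar t",unproj(t,[[60+147/4,130+263/4]],.055).round(4))
im=[]
for p,b in((t,(70,165,50,55)),(s,(325,295,60,66))):
    x,y,w,h=b;u=cv2.resize(p["pixels"][y:y+h,x:x+w],(w*8,h*8),interpolation=cv2.INTER_CUBIC)
    c=np.array([.482,.43]);d=np.array([np.cos(np.radians(117)),np.sin(np.radians(117))])*.021;e=np.array([-d[1],d[0]])/3
    Q=np.array([[*(c+i*d+j*e),.094] for i,j in((1,1),(1,-1),(-1,-1),(-1,1))])
    q=((proj(p,Q)-[x,y]+.5)*8).astype(np.int32);cv2.polylines(u,[q],True,(255,0,0),1)
    im.append(cv2.resize(u,(400,440)))
k=cv2.resize(t["pixels"][150:215,350:430],(400,325),interpolation=cv2.INTER_CUBIC)
cv2.imwrite("pics/k2.png",np.hstack(im)[:,:,::-1])
print([ (d["bbox"],d["conf"]) for p in sh for d in eyes.look_for("brush",p)[:2]])
E
```

```text
[ 0.609 -0.15  21.813  0.093]
[ 0.426 -0.147 30.696  0.108]
[6.290e-01 3.000e-03 2.658e+01 8.100e-02]
[ 4.57000e-01 -6.00000e-03  3.15479e+02  1.06000e-01]
collar t [[0.4833 0.4443]]
[([174.2, 129.7, 214.7, 149.3], 0.75)]
```

View pics/k2.png

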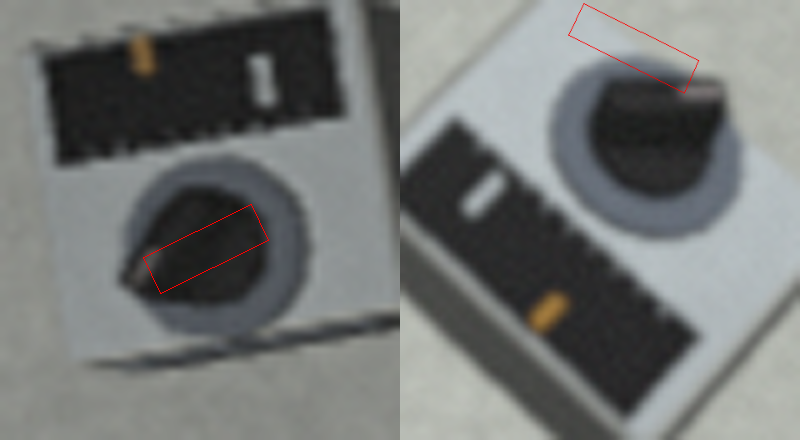

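```bash
cat > k.py <<'E'
from h import *
def draw(t,s,c,yaw,name):
    im=[]
    for p,b,sc in((t,(70,165,50,55),8),(s,(325,295,60,66),400/60)):
        x,y,w,h=b;u=cv2.resize(p["pixels"][y:y+h,x:x+w],(400,440),interpolation=cv2.INTER_CUBIC)
        a=np.radians(yaw);d=np.array([np.cos(a),np.sin(a)])*.021;e=np.array([-d[1],d[0]])/3
        Q=np.array([[*(np.array(c)+i*d+j*e),.094] for i,j in((1,1),(1,-1),(-1,-1),(-1,1))])
        cv2.polylines(u,[((proj(p,Q)-[x,y]+.5)*sc).astype(np.int32)],True,(255,0,0),1);im.append(u)
    cv2.imwrite(name,np.hstack(im)[:,:,::-1])
E
python3 - <<'E'
from k import *
t,s=shots()
for z in(.05,.06): print("collar",z,unproj(t,[[70+215/8-.5,165+245/8-.5]],z).round(4),unproj(s,[[361.3,316.5]],z).round(4))
for z in(.088,.094): print("tick",z,unproj(t,[[87.6,197.6]],z).round(4),unproj(s,[[369.5,308.3]],z).round(4))
draw(t,s,(.482,.444),122,"pics/k3.png")
E
```

```text
collar 0.05 [[0.4853 0.4478]] [[0.4822 0.4482]]
collar 0.06 [[0.4848 0.443 ]] [[0.487  0.4507]]
tick 0.088 [[0.4764 0.4543]] [[0.4708 0.4529]]
tick 0.094 [[0.4762 0.4513]] [[0.4739 0.4544]]
```

View pics/k3.png

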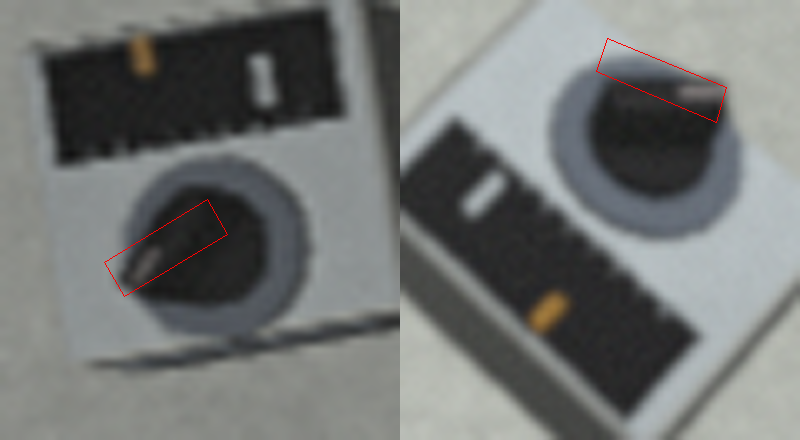

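```bash
python3 - <<'E'
from k import *
t,s=shots()
f=lambda x,y:[325+(x-400)/6.667-.5,295+y/6.667-.5]
g=lambda x,y:[70+x/8-.5,165+y/8-.5]
a=unproj(s,[f(612,86),f(722,86),f(683,94),f(718,90)],.094);b=unproj(t,[g(140,277),g(157,250)],.094)
for p,q in((a[0],a[1]),(a[2],a[3]),(b[1],b[0])): d=q-p;print(p.round(4),q.round(4),np.hypot(*d).round(4),np.degrees(np.arctan2(d[1],d[0])).round(1))
# knob-on-axis: darkest centroid, top
v=t["pixels"].max(2).astype(int)[185:206,84:108];m=v<60
ys,xs=np.nonzero(m);print("dark centroid",unproj(t,[[xs.mean()+84,ys.mean()+185]],.07),len(xs))
draw(t,s,(.488,.443),143,"pics/k4.png")
E
```

```text
[0.498  0.4368] [0.4659 0.4568] 0.0378 148.0
[0.4793 0.4519] [0.4681 0.4572] 0.0124 154.8
[0.4814 0.4471] [0.4719 0.4528] 0.0111 149.0
dark centroid [[0.48278067 0.44263827]] 192
```

View pics/k4.png

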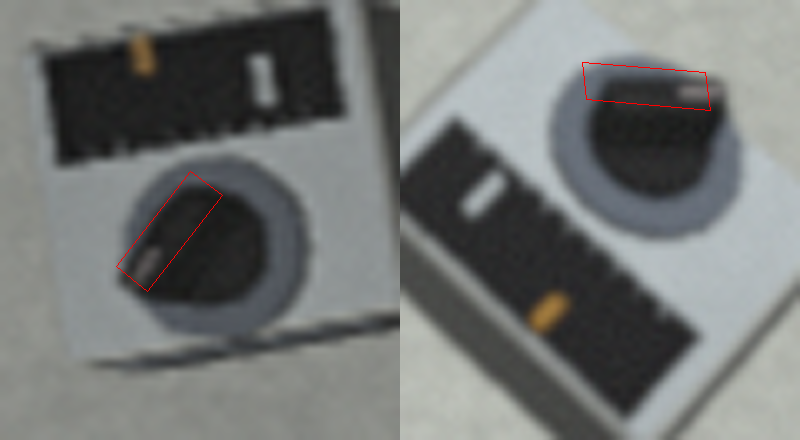

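The overlay is nearly right. The bar's yaw is about 147°, with the knob axis at about (0.483,0.446). I'll move over the knob.

Emit:
{"fn": "arm_command", "kwargs": {"steps": [{"slide": [0, 0.054, 0], "rot": [0, 0, -1.5], "grip": 0.6}, {"slide": [0, 0.054, 0], "rot": [0, 0, -1.5], "grip": 0.6}, {"slide": [0, 0.054, 0], "rot": [0, 0, -1.5], "grip": 0.6}, {"slide": [0, 0.054, 0], "rot": [0, 0, -1.5], "grip": 0.6}, {"slide": [0, 0.054, 0], "rot": [0, 0, -1.5], "grip": 0.6}, {"slide": [0, 0.054, 0], "rot": [0, 0, -1.5], "grip": 0.6}, {"slide": [0, 0.054, 0], "rot": [0, 0, -1.5], "grip": 0.6}, {"slide": [0, 0.054, 0], "rot": [0, 0, -1.5], "grip": 0.6}]}}

```text
time: 35.15
ee_pos: [0.4875, 0.0161, 0.1627]
eef_rot: [0.183, 0.983, -0.0, 0.0]
ft_force: [0.4, -1.3, -0.1]
width: 0.0522
grip_force: 0.0
```

Emit:
{"fn": "arm_command", "kwargs": {"steps": [{"slide": [0, 0.053, 0], "rot": [0, 0, -1.5], "grip": 0.6}, {"slide": [0, 0.053, 0], "rot": [0, 0, -1.5], "grip": 0.6}, {"slide": [0, 0.053, 0], "rot": [0, 0, -1.5], "grip": 0.6}, {"slide": [0, 0.053, 0], "rot": [0, 0, -1.5], "grip": 0.6}, {"slide": [0, 0.053, 0], "rot": [0, 0, -1.5], "grip": 0.6}, {"slide": [0, 0.053, 0], "rot": [0, 0, -1.5], "grip": 0.6}, {"slide": [0, 0.053, 0], "rot": [0, 0, -1.5], "grip": 0.6}, {"slide": [0, 0.053, 0], "rot": [0, 0, -1.5], "grip": 0.6}]}}

```text
time: 36.15
ee_pos: [0.488, 0.4401, 0.1619]
eef_rot: [0.285, 0.959, -0.0, -0.0]
ft_force: [0.8, -0.3, 1.0]
width: 0.0521
grip_force: 0.0
```

```bash
cat > st.py <<'E'
from bench import sensors
import numpy as np
from scipy.spatial.transform import Rotation as R
s=sensors.read_state();x=R.from_quat(s["eef_rot"]).as_matrix()[:,0];print(s["time"],s["ee_pos"].round(4) if hasattr(s["ee_pos"],'round') else s["ee_pos"],np.degrees(np.arctan2(x[1],x[0])),np.round(s["joint_positions"],2),s["width"])
E
python3 st.py
```

```text
36.15 [0.488  0.4401 0.1619] 146.90838543894063 [-0.16  0.62 -0.95  1.41  0.5   1.37 -0.13] 0.05210371610218394
```

Emit:
{"fn": "arm_command", "kwargs": {"steps": [{"slide": [-0.005, 0.004, -0.02], "rot": [0, 0, 0], "grip": 0.6}, {"slide": [0, 0, -0.03], "rot": [0, 0, 0], "grip": 0.6}, {"slide": [0, 0, -0.02], "rot": [0, 0, 0], "grip": 0.6}, {"slide": [0, 0, -0.013], "rot": [0, 0, 0], "grip": 0.6}, {"slide": [0, 0, -0.009], "rot": [0, 0, 0], "grip": 0.6}, {"slide": [0, 0, 0], "rot": [0, 0, 0], "grip": 0.4}, {"slide": [0, 0, 0], "rot": [0, 0, 0], "grip": 0.3}, {"slide": [0, 0, 0], "rot": [0, 0, 0], "grip": 0.2}], "newtons": 8}}

```text
time: 37.15
ee_pos: [0.4828, 0.4431, 0.0713]
eef_rot: [0.284, 0.959, 0.0, 0.0]
ft_force: [0.2, 0.5, -0.7]
width: 0.0304
grip_force: 0.0
```

Emit:
{"fn": "arm_command", "kwargs": {"steps": [{"slide": [0, 0, 0], "rot": [0, 0, 0], "grip": 0.15}, {"slide": [0, 0, 0], "rot": [0, 0, 0], "grip": 0.1}, {"slide": [0, 0, 0], "rot": [0, 0, 0], "grip": 0}, {"slide": [0, 0, 0], "rot": [0, 0, 0], "grip": 0}, {"slide": [0, 0, 0], "rot": [0, 0, 0], "grip": 0}, {"slide": [0, 0, 0], "rot": [0, 0, 0], "grip": 0}, {"slide": [0, 0, 0], "rot": [0, 0, 0], "grip": 0}, {"slide": [0, 0, 0], "rot": [0, 0, 0], "grip": 0}]}}

```text
time: 38.15
ee_pos: [0.4843, 0.4455, 0.0712]
eef_rot: [0.284, 0.959, 0.004, 0.001]
ft_force: [9.5, 13.4, -9.7]
width: 0.0183
grip_force: 8.0
```

```bash
python3 - <<'E'
from h import *
s=sensors.read_state();print(s["torque"],s["ft_force"],s["width"],s["ee_pos"],s["grip_force"])
E
python3 st.py
```

```text
[ 2.85268402 -2.22268443  0.00824313] [ 9.51660734 13.41976458 -9.73012565] 0.018332653762527778 [0.48432155 0.44546222 0.07121487] 7.999583394848742
38.15 [0.4843 0.4455 0.0712] 147.02138063129266 [-0.18  0.7  -0.91  1.5   0.57  1.22 -0.18] 0.018332653762527778
```

Emit:
{"fn": "arm_command", "kwargs": {"steps": [{"slide": [0, 0, 0], "rot": [0, 0, 0], "grip": 0.35}, {"slide": [0, 0, 0], "rot": [0, 0, 0], "grip": 0.35}, {"slide": [0.0026, 0.004, 0], "rot": [0, 0, 0], "grip": 0.35}, {"slide": [0, 0, 0], "rot": [0, 0, 0], "grip": 0.35}, {"slide": [0, 0, 0], "rot": [0, 0, 0], "grip": 0}, {"slide": [0, 0, 0], "rot": [0, 0, 0], "grip": 0}, {"slide": [0, 0, 0], "rot": [0, 0, 0], "grip": 0}, {"slide": [0, 0, 0], "rot": [0, 0, 0], "grip": 0}]}}

```text
time: 39.15
ee_pos: [0.4856, 0.4474, 0.0707]
eef_rot: [0.284, 0.959, 0.001, 0.0]
ft_force: [3.0, 5.6, -3.4]
width: 0.0139
grip_force: 8.0
```

```bash
python3 - <<'E'
from h import *
s=sensors.read_state();print(s["torque"],s["ft_force"],s["width"],s["ee_pos"],s["grip_force"])
E
python3 st.py
```

```text
[ 1.0664868  -0.88297382 -0.0211453 ] [ 3.03120943  5.64083793 -3.36755939] 0.013874046748140053 [0.48556332 0.44738446 0.07070815] 7.999884347082116
39.15 [0.4856 0.4474 0.0707] 147.0169965905306 [-0.19  0.7  -0.9   1.49  0.57  1.22 -0.18] 0.013874046748140053
```

Emit:
{"fn": "arm_command", "kwargs": {"steps": [{"slide": [0.0006, 0.001, 0], "rot": [0, 0, -9], "grip": 0}, {"slide": [0, 0, 0], "rot": [0, 0, -9], "grip": 0}, {"slide": [0, 0, 0], "rot": [0, 0, -9], "grip": 0}, {"slide": [0, 0, 0], "rot": [0, 0, -9], "grip": 0}, {"slide": [0, 0, 0], "rot": [0, 0, -9], "grip": 0}, {"slide": [0, 0, 0], "rot": [0, 0, -9], "grip": 0}, {"slide": [0, 0, 0], "rot": [0, 0, -9], "grip": 0}, {"slide": [0, 0, 0], "rot": [0, 0, 0], "grip": 0}]}}

```text
time: 40.15
ee_pos: [0.4844, 0.4469, 0.0706]
eef_rot: [0.744, 0.669, -0.002, 0.0]
ft_force: [-5.4, -4.4, 4.6]
width: 0.0139
grip_force: 8.0
```

```bash
cat > ptr.py <<'E'
from h import *
s=eyes.camera("scene");h=cv2.cvtColor(s["pixels"],cv2.COLOR_RGB2HSV).astype(int)
ax=np.array([-.185,.983])
# scale region on box top, world window
def cen(f,lo,hi):
    m=np.zeros(h.shape[:2],np.uint8);c=np.array([.549,.455])
    w=np.array([c+[x,0] for x in(0,)]);bx=np.array([.983,.185])
    q=np.array([[*(c+i*.018*bx+j*.058*ax),.053] for i,j in((1,1),(1,-1),(-1,-1),(-1,1))])
    cv2.fillPoly(m,[np.round(proj(s,q)).astype(np.int32)],1)
    n,l,st,ce=cv2.connectedComponentsWithStats((f&(m>0)).astype(np.uint8))
    return [(st[k,4],ce[k].round(1).tolist(),unproj(s,ce[k],.053)[0].round(4).tolist(),round(float(unproj(s,ce[k],.053)[0]@ax),4)) for k in range(1,n) if lo<st[k,4]<hi]
print("mark",cen((h[...,0]>8)&(h[...,0]<22)&(h[...,1]>120)&(h[...,2]>90),3,80))
print("ptr",cen((h[...,2]>125)&(h[...,1]<60),3,60))
E
python3 st.py; python3 ptr.py
```

```text
40.15 [0.4844 0.4469 0.0706] 83.91355869997844 [-0.32  0.63 -0.7   1.49  0.42  1.18 -1.19] 0.01387758540170768
mark [(np.int32(20), [346.7, 341.3], [0.5521, 0.4758], 0.3655)]
ptr [(np.int32(13), [340.2, 327.5], [0.5436, 0.4431], 0.335), (np.int32(8), [332.5, 334.5], [0.5693, 0.4466], 0.3337), (np.int32(7), [347.0, 348.0], [0.5615, 0.4876], 0.3754)]
```

Emit:
{"fn": "arm_command", "kwargs": {"steps": [{"slide": [0, 0, 0], "rot": [0, 0, -9], "grip": 0}, {"slide": [0, 0, 0], "rot": [0, 0, -9], "grip": 0}, {"slide": [0, 0, 0], "rot": [0, 0, -9], "grip": 0}, {"slide": [0, 0, 0], "rot": [0, 0, -9], "grip": 0}, {"slide": [0, 0, 0], "rot": [0, 0, -9], "grip": 0}, {"slide": [0, 0, 0], "rot": [0, 0, -9], "grip": 0}, {"slide": [0, 0, 0], "rot": [0, 0, -9], "grip": 0}, {"slide": [0, 0, 0], "rot": [0, 0, 0], "grip": 0}]}}

```text
time: 41.2
ee_pos: [0.4834, 0.4477, 0.0706]
eef_rot: [0.983, 0.182, -0.002, 0.001]
ft_force: [-7.0, -3.1, 5.6]
width: 0.0135
grip_force: 8.0
```

```bash
python3 st.py; python3 ptr.py
```

```text
41.2 [0.4834 0.4477 0.0706] 20.962373657776087 [-0.46  0.57 -0.49  1.5   0.29  1.14 -2.21] 0.013495716040174499
mark [(np.int32(20), [346.7, 341.3], [0.5521, 0.4758], 0.3655)]
ptr [(np.int32(12), [330.5, 332.5], [0.5702, 0.4405], 0.3276), (np.int32(19), [344.4, 330.3], [0.5396, 0.4534], 0.3459), (np.int32(7), [347.0, 348.0], [0.5615, 0.4876], 0.3754)]
```

Emit:
{"fn": "arm_command", "kwargs": {"steps": [{"slide": [0, 0, 0], "rot": [0, 0, 0], "grip": 0.5}, {"slide": [0, 0, 0], "rot": [0, 0, 0], "grip": 0.5}, {"slide": [0, 0, 0], "rot": [0, 0, 0], "grip": 0.5}, {"slide": [0, 0, 0.02], "rot": [0, 0, 0], "grip": 0.5}, {"slide": [0, 0, 0.03], "rot": [0, 0, 0], "grip": 0.5}, {"slide": [0, 0, 0], "rot": [0, 0, 10], "grip": 0.5}, {"slide": [0, 0, 0], "rot": [0, 0, 10], "grip": 0.5}, {"slide": [0, 0, 0], "rot": [0, 0, 10], "grip": 0.5}]}}

```text
time: 42.25
ee_pos: [0.4862, 0.4481, 0.1223]
eef_rot: [0.901, 0.433, 0.001, -0.0]
ft_force: [-0.4, 0.4, 0.7]
width: 0.0435
grip_force: 0.0
```

Emit:
{"fn": "arm_command", "kwargs": {"steps": [{"slide": [0, 0, 0], "rot": [0, 0, 10], "grip": 0.5}, {"slide": [0, 0, 0], "rot": [0, 0, 10], "grip": 0.5}, {"slide": [0, 0, 0], "rot": [0, 0, 10], "grip": 0.5}, {"slide": [0, 0, 0], "rot": [0, 0, 10], "grip": 0.5}, {"slide": [0, 0, 0], "rot": [0, 0, 10], "grip": 0.5}, {"slide": [0, 0, 0], "rot": [0, 0, 10], "grip": 0.5}, {"slide": [0, 0, 0], "rot": [0, 0, 10], "grip": 0.5}, {"slide": [0, 0, 0], "rot": [0, 0, 10], "grip": 0.5}]}}

```text
time: 43.25
ee_pos: [0.4863, 0.4479, 0.1222]
eef_rot: [0.412, 0.911, 0.001, 0.0]
ft_force: [0.2, -0.2, -0.7]
width: 0.0436
grip_force: 0.0
```

Emit:
{"fn": "arm_command", "kwargs": {"steps": [{"slide": [0, 0, 0], "rot": [0, 0, 10], "grip": 0.5}, {"slide": [0, 0, 0], "rot": [0, 0, 10], "grip": 0.5}, {"slide": [0, 0, 0], "rot": [0, 0, 10], "grip": 0.5}, {"slide": [0, 0, 0], "rot": [0, 0, 10], "grip": 0.5}, {"slide": [0, 0, 0], "rot": [0, 0, 10], "grip": 0.5}, {"slide": [0, 0, 0], "rot": [0, 0, 10], "grip": 0.5}, {"slide": [0, 0, 0], "rot": [0, 0, 10], "grip": 0.5}, {"slide": [0, 0, 0], "rot": [0, 0, 0], "grip": 0.5}]}}

```text
time: 44.25
ee_pos: [0.4863, 0.4478, 0.1216]
eef_rot: [-0.181, 0.983, 0.0, 0.0]
ft_force: [-0.7, 0.4, 0.3]
width: 0.0436
grip_force: 0.0
```

```bash
python3 st.py; python3 ptr.py
```

```text
44.25 [0.4863 0.4478 0.1216] -159.08829330352387 [-0.11  0.73 -1.07  1.44  0.64  1.35  0.73] 0.04360273006416915
mark [(np.int32(20), [346.7, 341.3], [0.5521, 0.4758], 0.3655)]
ptr [(np.int32(13), [330.8, 332.8], [0.57, 0.4415], 0.3285), (np.int32(20), [344.4, 330.4], [0.5398, 0.4537], 0.3461), (np.int32(11), [345.0, 346.0], [0.5623, 0.4818], 0.3696)]
```

Emit:
{"fn": "arm_command", "kwargs": {"steps": [{"slide": [-0.0025, -0.0005, -0.02], "rot": [0, 0, 0], "grip": 0.5}, {"slide": [0, 0, -0.02], "rot": [0, 0, 0], "grip": 0.5}, {"slide": [0, 0, -0.01], "rot": [0, 0, 0], "grip": 0.5}, {"slide": [0, 0, 0], "rot": [0, 0, 0], "grip": 0.3}, {"slide": [0, 0, 0], "rot": [0, 0, 0], "grip": 0}, {"slide": [0, 0, 0], "rot": [0, 0, 0], "grip": 0}, {"slide": [0, 0, 0], "rot": [0, 0, 0], "grip": 0}, {"slide": [0, 0, 0], "rot": [0, 0, 0], "grip": 0}]}}

```text
time: 45.3
ee_pos: [0.4834, 0.4477, 0.0711]
eef_rot: [-0.182, 0.983, 0.0, 0.0]
ft_force: [-0.2, 0.7, 2.6]
width: 0.014
grip_force: 8.0
```

Emit:
{"fn": "arm_command", "kwargs": {"steps": [{"slide": [0, 0, 0], "rot": [0, 0, -9], "grip": 0}, {"slide": [0, 0, 0], "rot": [0, 0, -9], "grip": 0}, {"slide": [0, 0, 0], "rot": [0, 0, -9], "grip": 0}, {"slide": [0, 0, 0], "rot": [0, 0, -9], "grip": 0}, {"slide": [0, 0, 0], "rot": [0, 0, -9], "grip": 0}, {"slide": [0, 0, 0], "rot": [0, 0, -9], "grip": 0}, {"slide": [0, 0, 0], "rot": [0, 0, -9], "grip": 0}, {"slide": [0, 0, 0], "rot": [0, 0, 0], "grip": 0}]}}

```text
time: 46.3
ee_pos: [0.4836, 0.4488, 0.0711]
eef_rot: [0.359, 0.933, 0.002, 0.0]
ft_force: [2.1, 6.0, -1.7]
width: 0.0138
grip_force: 8.0
```

```bash
python3 st.py; python3 ptr.py
```

```text
46.3 [0.4836 0.4488 0.0711] 137.91604800994824 [-0.22  0.68 -0.85  1.49  0.53  1.21 -0.32] 0.013780808780918748
mark [(np.int32(20), [346.7, 341.3], [0.5521, 0.4758], 0.3655)]
ptr [(np.int32(8), [332.5, 334.5], [0.5693, 0.4466], 0.3337), (np.int32(18), [348.4, 333.9], [0.5374, 0.4648], 0.3575), (np.int32(7), [347.0, 348.0], [0.5615, 0.4876], 0.3754)]
```

Emit:
{"fn": "arm_command", "kwargs": {"steps": [{"slide": [0, 0, 0], "rot": [0, 0, -9], "grip": 0}, {"slide": [0, 0, 0], "rot": [0, 0, -9], "grip": 0}, {"slide": [0, 0, 0], "rot": [0, 0, -9], "grip": 0}, {"slide": [0, 0, 0], "rot": [0, 0, -9], "grip": 0}, {"slide": [0, 0, 0], "rot": [0, 0, -9], "grip": 0}, {"slide": [0, 0, 0], "rot": [0, 0, 0], "grip": 0}, {"slide": [0, 0, 0], "rot": [0, 0, 0], "grip": 0}, {"slide": [0, 0, 0], "rot": [0, 0, 0], "grip": 0}]}}

```text
time: 47.35
ee_pos: [0.4843, 0.4491, 0.0711]
eef_rot: [0.688, 0.726, 0.002, -0.0]
ft_force: [5.3, 8.1, -4.3]
width: 0.0141
grip_force: 8.0
```

Emit:
{"fn": "arm_command", "kwargs": {"steps": [{"slide": [0, 0, 0], "rot": [0, 0, 0], "grip": 0.5}, {"slide": [0, 0, 0], "rot": [0, 0, 0], "grip": 0.5}, {"slide": [0, 0, 0], "rot": [0, 0, 0], "grip": 0.5}, {"slide": [0, 0, 0.03], "rot": [0, 0, 0], "grip": 0.5}, {"slide": [0, 0, 0.04], "rot": [0, 0, 0], "grip": 0.5}, {"slide": [-0.05, -0.03, 0.04], "rot": [0, 0, 0], "grip": 0.5}, {"slide": [-0.04, -0.04, 0.03], "rot": [0, 0, 0], "grip": 0.5}, {"slide": [0, -0.04, 0], "rot": [0, 0, 0], "grip": 0.5}]}}

```text
time: 48.35
ee_pos: [0.3977, 0.3428, 0.2075]
eef_rot: [0.687, 0.727, 0.002, 0.001]
ft_force: [1.9, -0.2, -0.3]
width: 0.0438
grip_force: 0.0
```

```bash
python3 st.py; python3 ptr.py; python3 - <<'E'
from h import *
sh=shots();t,s=sh
for g,z in(((.606,-.15),.022),((.427,-.147),.022),((.629,.004),.022),((.458,-.0055),.022)): print(*[np.round(fit(q,g,z),3) for q in (sh,[sh[0]],[sh[1]])])
a=cv2.resize(s["pixels"][285:370,315:400],(400,400),interpolation=cv2.INTER_CUBIC)
b=cv2.resize(t["pixels"][145:240,360:440],(337,400),interpolation=cv2.INTER_CUBIC)
cv2.imwrite("pics/end.png",np.hstack([a,b])[:,:,::-1])
E
```

```text
48.35 [0.3977 0.3428 0.2075] 93.28226073893903 [-0.06  0.2  -0.82  1.71  0.16  1.29 -0.86] 0.04384996650881787
mark [(np.int32(17), [346.5, 341.6], [0.553, 0.4761], 0.3657)]
ptr [(np.int32(12), [330.5, 332.5], [0.5702, 0.4405], 0.3276), (np.int32(19), [350.8, 336.6], [0.5369, 0.4725], 0.3651), (np.int32(7), [347.0, 348.0], [0.5615, 0.4876], 0.3754)]
[ 0.609 -0.15  21.637  0.11 ] [ 0.609 -0.151 21.029  0.062] [ 0.609 -0.149 23.629  0.153]
[ 0.427 -0.147 32.754  0.107] [ 0.427 -0.148 31.525  0.05 ] [ 0.427 -0.142 40.474  0.149]
[6.2900e-01 3.0000e-03 2.6523e+01 8.1000e-02] [6.2900e-01 3.0000e-03 2.7417e+01 5.1000e-02] [6.2800e-01 4.0000e-03 2.4065e+01 9.9000e-02]
[ 4.57000e-01 -7.00000e-03  3.16307e+02  1.01000e-01] [ 4.57000e-01 -8.00000e-03  3.15742e+02  4.20000e-02] [ 4.56000e-01 -5.00000e-03  3.20055e+02  1.46000e-01]
```

View pics/end.png

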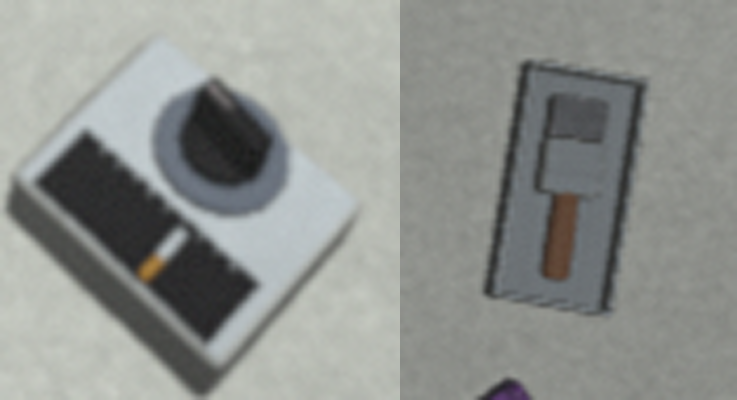

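The picture shows the pointer (172,242) and brass mark (150,268) in one line across the scale. The brush lies flat and centred in the tray at (572,185). All four casts measure as centred on their rests, so I'm handing in.

```bash
python3 -c "
from bench import order
print(order.close_job())"
```

```text
the job is handed in; nothing more can be done
None
```

The job is handed in, with no verdict returned: by the last pictures all four casts are centred on their own rests, the brush lies flat in its tray, and the timer's pointer is within about 1 mm of the brass mark.

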